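# Load the display panel under the clear riser

### The arm

A 6-joint arm with a two-finger parallel gripper is mounted at the origin on the work surface. World frame = base frame: x ahead of the robot, y to its left, z up, the work surface at z = 0. Lengths are in m, angles in degrees, forces in N, time in s.
With the tool pointing down it reaches from about 0.25 to 0.725 m from the base axis. Payload 9.7 kg.
Tool frame: the origin (TCP) lies at the very end of the fingers, on their centre line; the grasp point (between the pads) lies 19 mm behind it; x points along the fingers, z is the direction in which the jaws open and shut, and the axes are right-handed (so a half turn about x gives the same grasp; the last joint's range is limited). The gripper opens to 85 mm and grips with 20 to 120 N. Pads are 22 mm wide; open, the fingers measure 114 mm over their backs; the gripper's body (76 mm by 85 mm) begins 54 mm behind the grasp point. The pads swing forward as they close: fully open they stand 13 mm farther back than shut.
Start: joints at [-72.594, 4.979, 10.078, 95.1, 0, 90], TCP at [0.165, -0.525, 0.231] pointing down, gripper open.
Joint ranges: [-179.16, 179.16], [-48.56, 103.87], [-65.8, 70.77], [-126.05, 130.52], [-82.76, 87.17], [-180, 180]. Speed limits (degrees/s): [127.2, 127.2, 147.25, 180, 180, 180].

### API

Orientations are given as [roll, pitch, yaw] about the fixed x, y, z axes, in that order (R = Rz(yaw) Ry(pitch) Rx(roll)).
In Python, from workcell import sensors, vision, job_done gives the robot as it stands.
- The arm moves only by the tool carry_out, never from a script. Its argument "increments" is a list of rows, each a list of 7 numbers: the turn, a rotation vector about the tool's x, y, z in degrees, then the shift along the tool's x, y, z in mm, then the opening in per cent of the stroke, from 0 (shut) to 100 (fully open). A call has 1 to 12 rows; each row shifts and turns the commanded pose from where the row before left it, along the tool's axes as they then stand; what a row does not reach is not made up. A row lasts 1/8 s, in which the tool goes at most 62.5 mm and 10.7 degrees, less where a joint would pass 70% of its speed; a pose out of reach is approached as far as the arm can. A call is refused whole if a number of a shift passes 62.5 or a number of a turn 10.7, either way. A call with a gripper value outside its range is refused whole. The fingers move at their own pace and stop on an object; "squeeze" is the grip in N (left out, the last holds). Time passes only in rows, so rows that do not move let the fingers close. It gives the time, the measured TCP pose, the force and the opening at its end, in the units of the state.
- sensors.get_obs(): the state, without advancing time (a new reading comes with each control period).
- vision.camera(name): name is "scene" or "top" or "wrist"; returns the picture (480x640x3 uint8, red, green, blue); there is no depth.
- vision.calibration(name): a dict with "camera_matrix" (3x3 intrinsics, pixels), "extrinsics" (4x4, takes a point from world to camera coordinates); the wrist camera has in their place "mount" (4x4, takes a point from camera to tool coordinates, whose origin is the TCP and whose axes are the tool frame's). Camera axes: x right, y up, looking along -z (the intrinsics and any distortion apply to the point x, -y, -z); pixel columns grow to the right and rows downward; lengths in m; the calibration is good to about 2 mm. The wrist camera is an equidistant fisheye: a pixel r from the principal point sees the ray r / f radians off the axis. A picture is of the moment at which its call begins: read the wrist's pose just before it. calibration takes no time and is no camera call.
- job_done(): hands the job in, once; it reports no verdict.
The state is a dict: "time": time; "q": joint angles; "qd": joint speeds; "joint_efforts": joint torques, N m; "ee_pos": TCP position; "tcp_rot": TCP orientation; "wrist_force": force on the tool from outside, world axes, zero at the start; "torque": the same for the moment, N m; "opening": finger opening in m.
Only numpy, scipy, OpenCV 4.12 (cv2) and the standard library are available. Lean on these libraries where they do the work, as an engineer would, in place of code of your own. Each camera call takes 0.05 s, during which the arm holds its last target.

### The job

Slide the thin pink display panel out from under the clear riser until it lies in the open in front of it, keeping it flat on the counter, and stand the amber jar gently on it, wholly on the panel. Then slide the panel with the jar on it back under the riser until its back edge rests square against the brass stop bar, centred between the riser's end panels. Do not drop or topple the jar, do not bump the riser, leave the other jars and the comb where they are, and let go of everything at the end.

Things in the scene. Friction and masses are not known exactly. Their poses are not given: they have to be found in the camera images.
- riser: Clear acrylic riser, fixed: a shelf on two upright end panels 160 mm tall, 8 mm thick, inner faces at y = +147 and -147 mm, from x = -50 to +100 mm; front open. Origin on the counter at z = 0, mid-way between the end panels; +x points to the back, away from the robot, z up; yaw varies up to 6 degrees. Two small white ornaments are fixed on the shelf's back corners, up to 53 mm high.
- shelf_front (a point): Middle of the lower front edge (brass trim) of the riser's clear shelf, 160 mm above the counter, at x = -90 mm in the riser's frame. The shelf is 8 mm thick, 310 mm wide in y and reaches 190 mm back from here. Axes as the riser.
- stop_face (a point): Middle of the front face, at counter level, of the brass stop bar at the riser's back, x = +90 mm in the riser's frame. The bar is 12 mm high, 294 mm long along y. Axes as the riser.
- panel_top (a point): Centre of the top face of the thin pink panel with brass lines: 140 mm in its own x (+x to its back edge), 220 mm in y, 6 mm thick, about 250 g, loose, flat on the counter. Starts under the riser, askew, centre 22 to 40 mm short of home. Matt grippy top, slick felt underside: fingertips pressed on it with 8 to 15 N drag it along. Home: centre 20 mm behind the riser's origin in x.
- amber_jar_mid (a point): Centre (half-way up, 35 mm above its base) of the amber jar with a pearly yellow lid: upright round body 52 mm in diameter and 55 mm tall, topped by a lid 58 mm in diameter and 15 mm thick, 70 mm tall in all, about 240 g, closed, loose, standing on the counter. Own z is up.
- white_jar_mid (a point): Centre (35 mm above its base) of the white jar, the same shape and size; a bystander.
- green_jar_mid (a point): Centre (35 mm above its base) of the green jar with a grey metal lid, the same shape and size; a bystander.
- comb: Amber comb 180 mm long (its own x), 38 mm wide, 7 mm thick, lying flat on the counter; origin at the centre of its underside; a bystander.

How it is judged (in metres and radians):
On the way, in this order (a step that is already met when the one before it is completed fails the run):
1. the panel lies in front of the riser, at most about 20 mm of it still under the shelf, with the jar not yet on it (x of panel_top in the frame of riser below -0.14 m and contact force between amber_jar and panel below 0.05 N), for 0.2 s.
2. the amber jar stands upright on the panel, released, while the panel is still in front of the riser (x of panel_top in the frame of riser below -0.13 m and contact force between amber_jar and panel above 0.5 N and contact force between the fingers and amber_jar below 0.05 N and angle between amber_jar_mid's own z axis and vertical below 0.1 rad and x of amber_jar_mid in the frame of panel_top between -0.045 and 0.045 m and y of amber_jar_mid in the frame of panel_top between -0.085 and 0.085 m), for 0.2 s.
At the end, for the whole second after the job is handed in: The panel lies flat under the riser, its back edge within 7 mm of the brass stop bar, square to it within 4 degrees and centred between the end panels within 18 mm, and the amber jar stands upright and still on it with its whole base on the panel (x of panel_top in the frame of riser between 0.013 and 0.025 m and y of panel_top in the frame of riser between -0.018 and 0.018 m and angle between the x axis of panel_top and the x axis of riser, either way round below 0.07 rad and height (world z) of panel_top below 0.009 m and contact force between amber_jar and panel above 0.5 N and angle between amber_jar_mid's own z axis and vertical below 0.1 rad and x of amber_jar_mid in the frame of panel_top between -0.045 and 0.045 m and y of amber_jar_mid in the frame of panel_top between -0.085 and 0.085 m and linear speed of each of panel, amber_jar below 0.01 m/s); the robot touches nothing.
It fails at once if the panel is lifted off the counter (height (world z) of panel_top above 0.025 m or angle between panel_top's own z axis and vertical above 0.2 rad).
It fails at once if the amber jar topples (angle between amber_jar_mid's own z axis and vertical above 0.6 rad).
It fails at once if the amber jar is dropped from more than about 13 mm (contact force between anything else and amber_jar below 0.02 N and linear speed of amber_jar above 0.5 m/s).
It fails at once if the riser is bumped hard (over 12 N) by the robot (contact force between any of the arm, the fingers and riser above 12 N).
It fails at once if a bystander is moved more than 30 mm (distance of any of white_jar_mid, green_jar_mid, comb from where it was at the start of the episode above 0.03 m).
It also fails if it takes over 72 s, if anything falls off the work surface, if the arm or the gripper's body presses on something with over 40 N, if the wrist force passes 120 N, or if a joint passes its speed limit or range.

## Working session

There is one attempt and no reset: what is moved stays moved. The work goes in short steps, Python scripts to look and compute and a tool call to move; the robot and the scene stay as the last step left them, time stands still between calls to the robot, and variables do not carry over. Pictures are saved under pics/ and viewed, and the job is handed in when it is done.

Besides the shell and the picture viewer there is one more tool, called after "Emit:" in YAML: its name, and indented under it one key for each argument. carry_out: Moves the arm, as the interface text tells. Its arguments: {"type":"object","properties":{"increments":{"type":"array"},"squeeze":{"type":"number"}},"required":["increments"]}

```bash
ls; mkdir -p pics
python3 - <<'E'
from workcell import sensors, vision
import cv2
print(sensors.get_obs())
for n in ("scene","top","wrist"):
    im=vision.camera(n); cv2.imwrite(f"pics/{n}0.png",im[:,:,::-1]); print(n,vision.calibration(n))
E
```

```text
pics
{'time': 0.0, 'q': array([-7.25936481e+01,  5.01033278e+00,  1.00321800e+01,  9.50963530e+01,
        1.49043809e-03,  9.00009309e+01]), 'qd': array([-0.05635985, -0.01731785, -0.00786948, -0.02809482,  0.08418889,
       -0.06462471]), 'joint_efforts': array([-1.44079437e-03, -5.20392323e+01,  4.64796066e+01,  1.66853325e-02,
       -6.60694172e-05, -2.81982757e-06]), 'ee_pos': array([ 0.16447183, -0.52460165,  0.23057004]), 'tcp_rot': array([178.854921 ,  89.9254793, 106.2603411]), 'wrist_force': array([ 0.64201191, -0.69302395,  0.30267221]), 'torque': array([-0.03243673, -0.00936691,  0.04446274]), 'opening': 0.08521690390697903}
scene {'camera_matrix': array([[437.12440479,   0.        , 319.13313966],
       [  0.        , 437.12440479, 241.31406268],
       [  0.        ,   0.        ,   1.        ]]), 'extrinsics': array([[ 0.75029615,  0.6610783 , -0.00558223, -0.435817  ],
       [-0.6303397 ,  0.71790388,  0.29544184,  0.34190412],
       [ 0.1993177 , -0.21815018,  0.95534442, -1.00012579],
       [ 0.        ,  0.        ,  0.        ,  1.        ]])}
top {'camera_m
[... 252 characters left out ...]
34825,  0.1032336 ,  0.21855686, -0.59657073],
       [-0.21665132, -0.02946245,  0.97580437, -1.11671895],
       [ 0.        ,  0.        ,  0.        ,  1.        ]])}
wrist {'camera_matrix': array([[371.64829954,   0.        , 315.15409345],
       [  0.        , 371.64829954, 241.88286176],
       [  0.        ,   0.        ,   1.        ]]), 'mount': array([[-9.63114038e-04,  2.93814597e-01, -9.55861944e-01,
        -1.42814267e-01],
       [-7.98369948e-05,  9.55862361e-01,  2.93814806e-01,
         7.65736444e-02],
       [ 9.99999533e-01,  3.59290309e-04, -8.97147184e-04,
         3.72123559e-04],
       [ 0.00000000e+00,  0.00000000e+00,  0.00000000e+00,
         1.00000000e+00]])}
```

View pics/scene0.png

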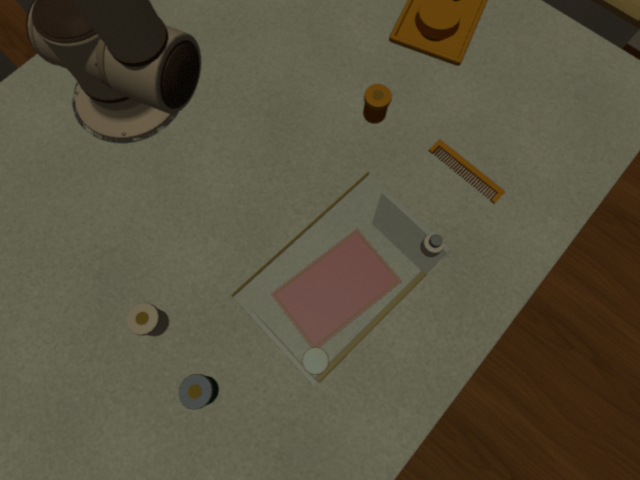

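View pics/top0.png

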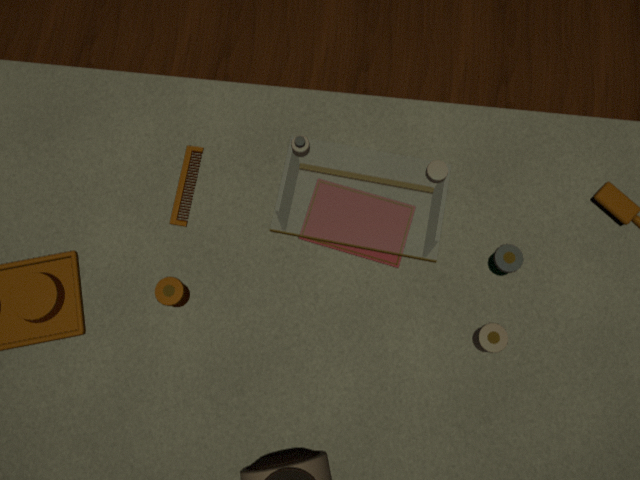

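View pics/wrist0.png

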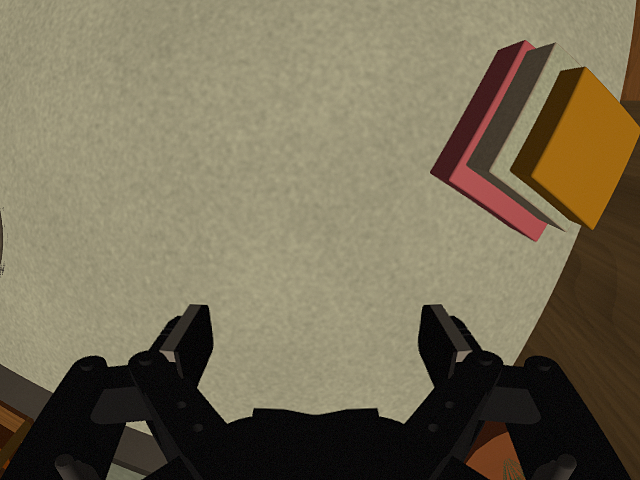

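The scene picture shows the riser with the pink panel centred near (337,288) under it, and the amber jar at (376,100). In the top picture the panel is near (357,222), the brass front trim runs from (271,231) to (436,261), the stop bar is near (367,178), the amber jar lid is at (170,290), and the bystander jars are at (492,338) and (508,258). Next I'll zoom in and measure.

```bash
cat > h.py <<'E'
import numpy as np, cv2
from workcell import sensors, vision
from scipy.spatial.transform import Rotation as R
def ray(name,uv):
    c=vision.calibration(name);K=c["camera_matrix"];E=np.array(c["extrinsics"])
    u,v=uv;d=np.array([(u-K[0,2])/K[0,0],-(v-K[1,2])/K[1,1],-1.])
    Rm=E[:3,:3];t=E[:3,3]
    return -Rm.T@t, Rm.T@d
def onz(name,uv,z):
    o,d=ray(name,uv);return o+d*(z-o[2])/d[2]
def two(uv1,uv2):
    o1,d1=ray("scene",uv1);o2,d2=ray("top",uv2)
    d1=d1/np.linalg.norm(d1);d2=d2/np.linalg.norm(d2)
    A=np.stack([d1,-d2],1);s=np.linalg.lstsq(A,o2-o1,rcond=None)[0]
    p,q=o1+s[0]*d1,o2+s[1]*d2
    return (p+q)/2,np.linalg.norm(p-q)
def proj(name,p):
    c=vision.calibration(name);K=c["camera_matrix"];E=np.array(c["extrinsics"])
    q=E[:3,:3]@np.asarray(p)+E[:3,3];return np.array([K[0,0]*q[0]/-q[2]+K[0,2],-K[1,1]*q[1]/-q[2]+K[1,2]])
def zoom(name,fn,x0,y0,w,h,s,im):
    cv2.imwrite(fn,cv2.resize(im[y0:y0+h,x0:x0+w,::-1],None,fx=s,fy=s,interpolation=cv2.INTER_CUBIC))
E
python3 - <<'E'
import cv2
s=cv2.imread("pics/scene0.png");t=cv2.imread("pics/top0.png")
import numpy as np
def z(im,x,y,w,h,f,n):
    c=cv2.resize(im[y:y+h,x:x+w],None,fx=f,fy=f,interpolation=cv2.INTER_CUBIC)
    cv2.imwrite(n,np.clip(c.astype(float)*1.7,0,255).astype(np.uint8))
z(s,225,160,230,230,2.6,"pics/sz.png")
z(t,260,125,195,150,4,"pics/tz.png")
E
```

```text
(no output)
```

View pics/sz.png

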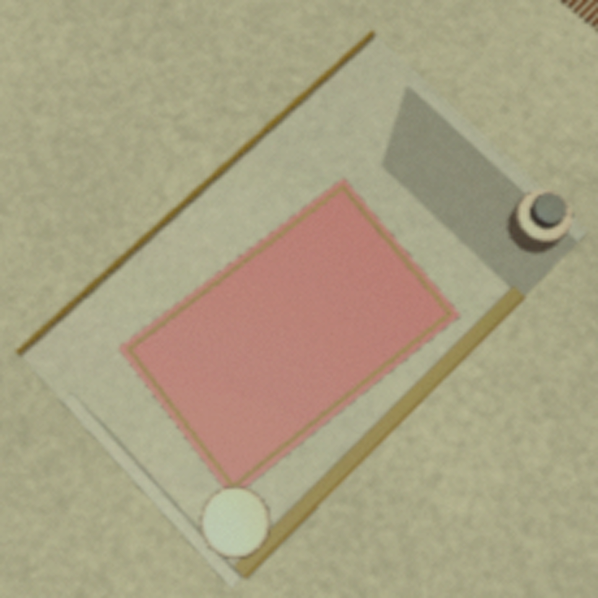

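View pics/tz.png

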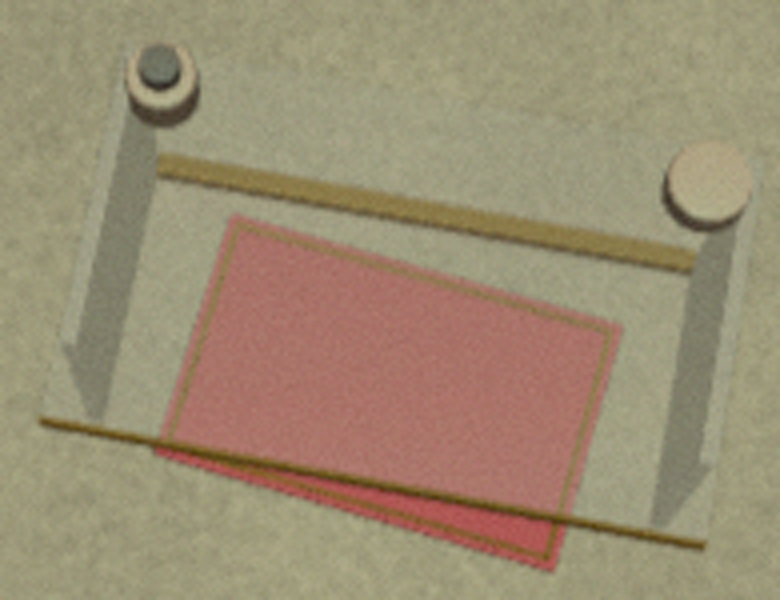

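```bash
cat >> h.py <<'E'
def panel(name,im,hull=True):
    hsv=cv2.cvtColor(im,cv2.COLOR_RGB2HSV).astype(int)
    a=im.astype(int)
    m=((a[:,:,0]-a[:,:,1]>18)&(a[:,:,2]-a[:,:,1]>-6)).astype(np.uint8)
    m=cv2.morphologyEx(m,cv2.MORPH_OPEN,np.ones((3,3)))
    m=cv2.morphologyEx(m,cv2.MORPH_CLOSE,np.ones((9,9)))
    cs,_=cv2.findContours(m,cv2.RETR_EXTERNAL,cv2.CHAIN_APPROX_NONE)
    c=max(cs,key=cv2.contourArea)[:,0,:].astype(float)
    # boundary pixel centres -> shift ~0 ; unproject
    P=np.array([onz(name,p,0.006)[:2] for p in c])*1000
    r=cv2.minAreaRect(P.astype(np.float32))
    return r,cv2.boxPoints(r),m
E
python3 - <<'E'
from h import *
s=cv2.imread("pics/scene0.png")[:,:,::-1].copy();t=cv2.imread("pics/top0.png")[:,:,::-1].copy()
for n,im in(("scene",s),("top",t)):
    r,b,m=panel(n,im);print(n,np.round(r[0],1),np.round(r[1],1),round(r[2],2));print(np.round(b,1))
# trims: hand ends from zooms
def S(x,y): return (225+(x+.5)/2.6-.5,160+(y+.5)/2.6-.5)
def T(x,y): return (260+(x+.5)/4-.5,125+(y+.5)/4-.5)
# shelf front trim ends (lower/upper edge unknown): use two-view
for a,b,n in((S(19,353),T(703,546),"front R"),(S(374,33),T(41,421),"front L"),(S(246,575),T(692,268),"bar R front"),(S(514,292),T(157,162),"bar L")):
    print(n,two(a,b),onz("scene",a,.16),onz("top",b,.16),onz("top",b,.012))
E
python3 - <<'E'
import cv2,numpy as np
s=cv2.imread("pics/scene0.png");t=cv2.imread("pics/top0.png")
def z(im,x,y,w,h,f):
    c=cv2.resize(im[y:y+h,x:x+w],None,fx=f,fy=f,interpolation=cv2.INTER_CUBIC)
    return np.clip(c.astype(float)*1.7,0,255).astype(np.uint8)
cv2.imwrite("pics/jar.png",np.hstack([z(s,350,75,50,60,7),z(t,145,265,50,60,7)]))
E
```

```text
Traceback (most recent call last):
  File "h.py", line 29, in panel
    c=max(cs,key=cv2.contourArea)[:,0,:].astype(float)
      ~~~^^^^^^^^^^^^^^^^^^^^^^^^
ValueError: max() iterable argument is empty
```

View pics/jar.png

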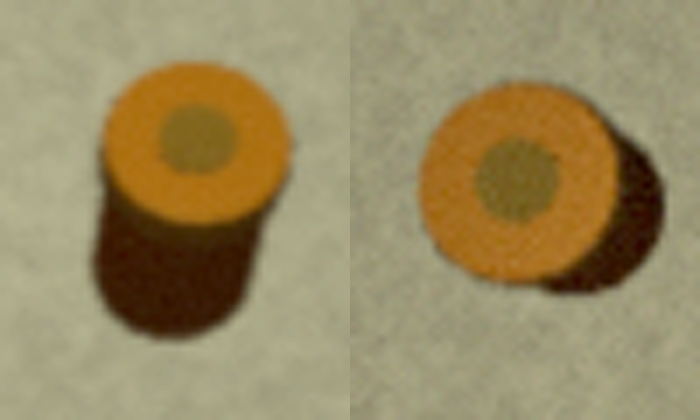

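The amber jar lid centre is at about (377.7,94.6) in the scene picture and (168.7,290.6) in the top one.

```bash
python3 - <<'E'
from h import *
s=cv2.imread("pics/scene0.png")[:,:,::-1].copy();t=cv2.imread("pics/top0.png")[:,:,::-1].copy()
print(s[288,337],s[288,200],t[222,357],t[255,390],t[222,200],s[10,440])
E
sed -i 's/a\[:,:,0\]-a\[:,:,1\]>18)&(a\[:,:,2\]-a\[:,:,1\]>-6)/a[:,:,0]-a[:,:,1]>15)\&(a[:,:,2]-a[:,:,1]>-12)/' h.py
cat > m0.py <<'E'
from h import *
s=cv2.imread("pics/scene0.png")[:,:,::-1].copy();t=cv2.imread("pics/top0.png")[:,:,::-1].copy()
for n,im in(("scene",s),("top",t)):
    r,b,m=panel(n,im);print(n,np.round(r[0],1),np.round(r[1],1),round(r[2],2));print(np.round(b,1))
def S(x,y): return (225+(x+.5)/2.6-.5,160+(y+.5)/2.6-.5)
def T(x,y): return (260+(x+.5)/4-.5,125+(y+.5)/4-.5)
for a,b,n in((S(19,353),T(703,546),"front R"),(S(374,33),T(41,421),"front L"),(S(246,575),T(692,268),"bar R front"),(S(514,292),T(157,172),"bar L")):
    print(n,two(a,b),onz("scene",a,.16),onz("top",b,.16),onz("top",b,.012))
print("jar",two((377.7,94.6),(168.7,290.6)),onz("scene",(377.7,94.6),.07),onz("top",(168.7,290.6),.07))
E
python3 m0.py
```

```text
[110  78  70] [101 101  81] [101  69  62] [102  51  49] [90 89 69] [100  66   8]
scene [652.2 -30.6] [203.  122.4] 79.35
[[ 573.2 -119. ]
 [ 693.6 -141.7]
 [ 731.1   57.9]
 [ 610.8   80.5]]
top [647.  -31.3] [211.6 133. ] 79.23
[[ 561.9 -122.8]
 [ 692.6 -147.7]
 [ 732.1   60.2]
 [ 601.4   85.1]]
front R (array([ 0.55321898, -0.17669862,  0.16106181]), np.float64(0.0012729124625611146)) [ 0.55272066 -0.17730545  0.16      ] [ 0.55361394 -0.1762499   0.16      ] [ 0.58324467 -0.19905626  0.012     ]
front L (array([0.57948885, 0.13252247, 0.16197698]), np.float64(0.00018025894495372246)) [0.57906774 0.13348739 0.16      ] [0.57988006 0.13271852 0.16      ] [0.61317875 0.15305834 0.012     ]
bar R front (array([ 0.7431756 , -0.18560933, -0.0161291 ]), np.float64(0.002589547179808204)) [ 0.74329363 -0.1826061   0.16      ] [ 0.68551175 -0.16203292  0.16      ] [ 0.73356147 -0.18285394  0.012     ]
bar L (array([ 0.7619315 ,  0.10918469, -0.00396405]), np.float64(0.0023872557799678447)) [0.75753748 0.05380746 0.16      ] [0.70626904 0.09365951 0.16      ] [0.75721743 0.1085449  0.012     ]
jar (array([0.45719155, 0.32818835, 0.06503558]), np.float64(0.001553847333241976)) [0.45862632 0.32427569 0.07      ] [0.45715768 0.32738278 0.07      ]
```

```bash
cat > m1.py <<'E'
from h import *
def S(x,y): return (225+(x+.5)/2.6-.5,160+(y+.5)/2.6-.5)
def T(x,y): return (260+(x+.5)/4-.5,125+(y+.5)/4-.5)
for n,L in (("scene",[S(*p) for p in((122,349),(235,490),(458,315),(343,180))]),("top",[T(*p) for p in((553,570),(622,325),(233,216),(156,452))])):
    P=np.array([onz(n,p,.006)[:2]*1000 for p in L]);print(n,np.round(P,1).tolist(),P.mean(0).round(1),np.linalg.norm(P-np.roll(P,1,0),axis=1).round(1))
    e=(P-np.roll(P,1,0));print(np.degrees(np.arctan2(e[:,1],e[:,0])).round(1))
o=sensors.get_obs();M=R.from_euler("xyz",o["tcp_rot"],degrees=True).as_matrix();print(M.round(3))
c=vision.calibration("wrist")["mount"];print("cam",o["ee_pos"]+M@c[:3,3])
E
python3 m1.py
```

```text
scene [[566.7, -124.4], [698.9, -145.4], [740.1, 62.7], [605.4, 88.1]] [652.8 -29.8] [215.9 133.8 212.2 137.1]
[-100.3   -9.1   78.8  169.3]
top [[563.4, -122.9], [699.8, -148.7], [738.7, 65.2], [604.2, 91.1]] [651.5 -28.8] [217.9 138.8 217.4 136.9]
[-100.8  -10.7   79.7  169.1]
[[-0.     0.954  0.299]
 [ 0.001  0.299 -0.954]
 [-1.    -0.    -0.001]]
cam [ 0.2377053  -0.50223135  0.37354234]
```

Panel centre comes out at about (0.652, -0.029) with yaw about -10.5°. The riser origin is about (0.656, -0.030) with yaw -4.9°. The sizes agree with the spec: front trim 310 mm, bar about 180 mm behind the trim. I'll move over to in front of the riser.

Emit:
carry_out:
  increments:
    - [0,0,0,0,39,-39.5,100]
    - [0,0,0,0,39,-39.5,100]
    - [0,0,0,0,39,-39.5,100]
    - [0,0,0,0,39,-39.5,100]
    - [0,0,0,0,39,-39.5,100]
    - [0,0,0,0,39,-39.5,100]
    - [0,0,0,0,39,-39.5,100]
    - [0,0,0,0,39,-39.5,100]
    - [0,0,0,0,39,-39.5,100]
    - [0,0,0,0,39,-39.5,100]
  squeeze: 40

```text
time: 1.4
ee_pos: [0.419, -0.0294, 0.2313]
tcp_rot: [56.9, 90.0, -15.7]
wrist_force: [0.3, -0.6, 0.1]
opening: 0.0854
```

Emit:
carry_out:
  increments:
    - [-10.5,0,0,0,0,0,100]
    - [-10.5,0,0,0,0,0,100]
    - [-10.5,0,0,0,0,0,100]
    - [-10.5,0,0,0,0,0,100]
    - [-10.5,0,0,0,0,0,100]
    - [-10.5,0,0,0,0,0,100]
    - [-10.5,0,0,0,0,0,100]
    - [-10.5,0,0,0,0,0,100]
    - [-10.5,0,0,0,0,0,100]
    - [-10.5,0,0,0,0,0,100]
    - [-10.5,0,0,0,0,0,100]
    - [-10.5,0,0,0,0,0,100]

```text
time: 2.9
ee_pos: [0.4184, -0.0312, 0.2311]
tcp_rot: [121.1, 90.0, 174.8]
wrist_force: [0.4, -0.2, -0.6]
opening: 0.085
```

```bash
cat > st.py <<'E'
from h import *
np.set_printoptions(suppress=True,precision=3)
o=sensors.get_obs();M=R.from_euler("xyz",o["tcp_rot"],degrees=True).as_matrix()
print("t",round(o["time"],2),"pos",o["ee_pos"],"q",o["q"].round(1),"F",o["wrist_force"].round(1),"open",round(o["opening"],4))
print(M.round(3)," cam z",(o["ee_pos"]+M@vision.calibration("wrist")["mount"][:3,3]).round(3), "zyaw",np.degrees(np.arctan2(M[1,2],M[0,2])).round(2),"tilt",np.degrees(np.arccos(-M[2,0])).round(2))
E
python3 st.py
```

```text
t 2.9 pos [ 0.418 -0.031  0.231] q [ -4.3 -12.7  -6.7  96.1   0.   32. ] F [ 0.4 -0.2 -0.6] open 0.085
[[-0.    -0.806  0.591]
 [ 0.     0.591  0.806]
 [-1.     0.    -0.   ]]  cam z [0.36  0.013 0.374] zyaw 53.75 tilt 0.02
```

Emit:
carry_out:
  increments:
    - [-8.6,0,0,0,0,0,100]
    - [-8.6,0,0,0,0,0,100]
    - [-8.6,0,0,0,0,0,100]
    - [0,0,-10.5,0,0,0,100]
    - [0,0,-10.5,0,0,0,100]
    - [0,0,-10.5,0,0,0,100]
    - [0,0,-10.5,0,0,0,100]

```text
time: 3.78
ee_pos: [0.4551, -0.0283, 0.2392]
tcp_rot: [-90.8, 50.5, -11.8]
wrist_force: [4.6, -0.3, -0.4]
opening: 0.0851
```

```bash
python3 st.py
```

```text
t 3.77 pos [ 0.455 -0.028  0.239] q [  1.8 -48.6 -37.7  62.2  -8.6   9.8] F [ 4.6 -0.3 -0.4] open 0.0851
[[ 0.623 -0.758  0.195]
 [-0.13   0.145  0.981]
 [-0.771 -0.636 -0.009]]  cam z [0.311 0.001 0.302] zyaw 78.77 tilt 39.52
```

```bash
cat > kin.py <<'E'
import numpy as np
from scipy.optimize import least_squares
D=[(5.01,10.03,95.1,.5498,.2306),(-12.7,-6.7,96.1,.4196,.2311),(-48.6,-37.7,62.2,.456,.239)]
d=np.radians
def fk(p,q2,q3,q4):
    h,L1,L2,e,Lt=p; f=d(q2-q3);t=d(q4+q2-q3)
    return np.array([L1*np.sin(d(q2))+L2*np.cos(f)+e*np.sin(f)+Lt*np.cos(t),h+L1*np.cos(d(q2))-L2*np.sin(f)+e*np.cos(f)-Lt*np.sin(t)])
def res(p):return np.concatenate([fk(p,*x[:3])-np.array(x[3:]) for x in D]+[0.02*(np.array(p)-[.3,.42,.42,0,.25])])
if __name__=="__main__":
    s=least_squares(res,[.3,.42,.42,0.,.25]);print(s.x.round(3),s.fun.round(4));P=s.x
    for r,z,tilt in((.47,.01,42),(.47,.02,42),(.47,.01,30),(.47,.01,20),(.47,.06,42),(.52,.1,42),(.60,.06,42),(.622,.01,42),(.665,.01,42),(.50,.2,42),(.5,.1,42)):
        f=lambda q:np.append(fk(P,*q)-[r,z],d(q[2]+q[0]-q[1]-90+tilt))
        best=least_squares(f,[-30,-30,70]);print(r,z,tilt,best.x.round(1),best.cost<1e-8)
E
python3 kin.py
```

```text
[0.182 0.416 0.516 0.013 0.422] [-0.0009  0.001   0.0005  0.0007  0.0006 -0.0017 -0.0024 -0.0001  0.0019
  0.0003  0.0034]
0.47 0.01 42 [-48.4 -64.9  31.6] True
0.47 0.02 42 [-49.2 -64.   33.2] True
0.47 0.01 30 [-34.5 -52.7  41.8] True
0.47 0.01 20 [-23.6 -42.6  51. ] True
0.47 0.06 42 [-51.3 -60.3  39. ] True
0.52 0.1 42 [-40.9 -51.5  37.4] True
0.6 0.06 42 [-23.  -46.   24.9] True
0.622 0.01 42 [-14.8 -46.5  16.4] True
0.665 0.01 42 [ -8.  -40.9  15.1] True
0.5 0.2 42 [-45.6 -42.5  51.2] True
0.5 0.1 42 [-45.2 -53.4  39.8] True
```

```bash
cat > go.py <<'E'
import sys
from h import *
np.set_printoptions(suppress=True,precision=2)
o=sensors.get_obs();M=R.from_euler("xyz",o["tcp_rot"],degrees=True).as_matrix();p=o["ee_pos"]
a=[float(x) for x in sys.argv[1:]]
for i in range(0,len(a),3):
    g=np.array(a[i:i+3]);dv=M.T@(g-p)*1000;print(g,"tool shift",dv,"rows",np.linalg.norm(dv)/60);p=g
E
cat > rot.py <<'E'
# python3 rot.py zyaw tilt : rotation vector (tool frame, deg) to a pose with jaw axis z horizontal at zyaw, tool x tilted forward by tilt
import sys
from h import *
np.set_printoptions(suppress=True,precision=2)
o=sensors.get_obs();M=R.from_euler("xyz",o["tcp_rot"],degrees=True).as_matrix()
zy,t=np.radians(float(sys.argv[1])),np.radians(float(sys.argv[2]))
z=np.array([np.cos(zy),np.sin(zy),0]);f=np.array([np.sin(zy),-np.cos(zy),0])
x=f*np.sin(t)-np.array([0,0,np.cos(t)]);T=np.stack([x,np.cross(z,x),z],1)
rv=R.from_matrix(M.T@T).as_rotvec(degrees=True);print("rotvec",rv)
E
python3 go.py .51 -.018 .08; python3 rot.py 79.5 42
```

```text
[ 0.51 -0.02  0.08] tool shift [155.7   61.15  22.18] rows 2.8124182542289304
rotvec [-0.23 -0.85 -2.49]
```

Emit:
carry_out:
  increments:
    - [0,0,0,39,15.3,5.5,100]
    - [0,0,0,39,15.3,5.5,100]
    - [0,0,0,39,15.3,5.5,100]
    - [0,0,0,39,15.3,5.5,100]
    - [0,0,0,0,0,0,100]

```text
time: 4.4
ee_pos: [0.5079, -0.0177, 0.0768]
tcp_rot: [-90.9, 50.9, -11.8]
wrist_force: [-0.1, -1.2, -0.2]
opening: 0.0857
```

```bash
python3 st.py; python3 rot.py 79.5 42;  python3 go.py .53 -.018 .018 .622 -.024 .018
```

```text
t 4.4 pos [ 0.508 -0.018  0.077] q [  3.3 -40.3 -51.9  40.4  -9.5  11. ] F [-0.1 -1.2 -0.2] open 0.0857
[[ 0.617 -0.763  0.193]
 [-0.129  0.144  0.981]
 [-0.776 -0.63  -0.009]]  cam z [0.365 0.012 0.141] zyaw 78.85 tilt 39.07
rotvec [-0.14 -0.83 -2.93]
[ 0.53 -0.02  0.02] tool shift [59.38 20.14  4.49] rows 1.0477666677112631
[ 0.62 -0.02  0.02] tool shift [ 57.53 -71.05  11.9 ] rows 1.5365907428821473
```

Emit:
carry_out:
  increments:
    - [-0.1,-0.8,-3,0,0,0,100]
    - [0,0,0,30,8,2,100]
    - [0,0,0,30,8,2,100]
    - [0,0,0,0,0,0,100]

```text
time: 4.9
ee_pos: [0.5382, -0.0191, 0.0254]
tcp_rot: [-89.9, 47.7, -10.5]
wrist_force: [-1.0, -0.5, 1.7]
opening: 0.0856
```

```bash
python3 st.py; python3 go.py .622 -.026 .018
```

```text
t 4.9 pos [ 0.538 -0.019  0.025] q [  2.6 -34.9 -56.9  26.5  -8.8   9.9] F [-1.  -0.5  1.7] open 0.0856
[[ 0.662 -0.727  0.184]
 [-0.123  0.136  0.983]
 [-0.74  -0.673  0.001]]  cam z [0.391 0.009 0.081] zyaw 79.42 tilt 42.31
[ 0.62 -0.03  0.02] tool shift [ 61.82 -56.86   8.61] rows 1.4072110007574354
```

Emit:
carry_out:
  increments:
    - [0,0,0,21,-19,3,100]
    - [0,0,0,21,-19,3,100]
    - [0,0,0,20,-19,2.6,100]
    - [0,0,0,0,0,0,100]

```text
time: 5.4
ee_pos: [0.6246, -0.026, 0.0216]
tcp_rot: [-89.8, 47.4, -10.5]
wrist_force: [-1.4, 0.5, 1.1]
opening: 0.0851
```

```bash
python3 st.py
python3 - <<'E'
from h import *
im=vision.camera("wrist");cv2.imwrite("pics/w1.png",np.clip(im[:,:,::-1]*1.5,0,255).astype(np.uint8))
E
```

```text
t 5.4 pos [ 0.625 -0.026  0.022] q [  1.2 -18.4 -47.4  19.1  -7.8   8.8] F [-1.4  0.5  1.1] open 0.0851
[[ 0.665 -0.724  0.184]
 [-0.123  0.137  0.983]
 [-0.737 -0.676  0.002]]  cam z [0.477 0.002 0.076] zyaw 79.42 tilt 42.57
```

View pics/w1.png

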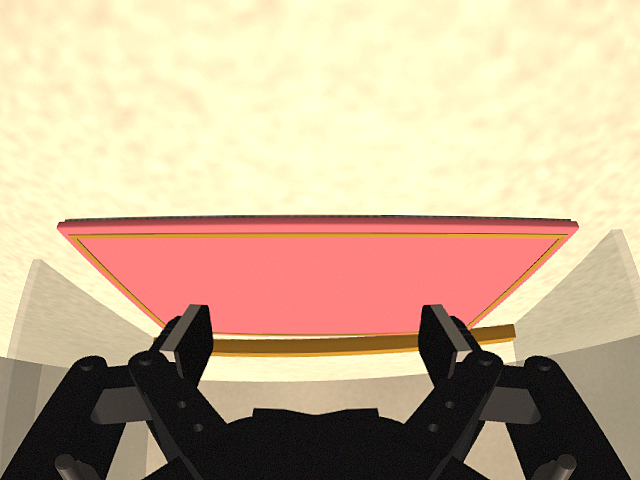

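The wrist view shows the panel's front edge from (60,222) to (578,222), centred and parallel between the two fingers at (200,320) and (430,320). I'll press down slowly.

Emit:
carry_out:
  increments:
    - [0,0,0,5.9,5.4,0,100]
    - [0,0,0,1.5,1.4,0,100]
    - [0,0,0,0,0,0,100]

```text
time: 5.82
ee_pos: [0.6223, -0.0258, 0.0087]
tcp_rot: [-89.9, 47.6, -10.5]
wrist_force: [0.1, 0.5, -0.1]
opening: 0.0854
```

Emit:
carry_out:
  increments:
    - [0,0,0,1.5,1.4,0,100]
    - [0,0,0,0,0,0,100]

```text
time: 6.08
ee_pos: [0.6226, -0.0258, 0.0067]
tcp_rot: [-89.9, 47.6, -10.5]
wrist_force: [-0.1, 0.5, -0.2]
opening: 0.0854
```

Emit:
carry_out:
  increments:
    - [0,0,0,1.1,1.0,0,100]
    - [0,0,0,0,0,0,100]

```text
time: 6.32
ee_pos: [0.6226, -0.0258, 0.0051]
tcp_rot: [-89.9, 47.6, -10.5]
wrist_force: [0.5, 0.6, 0.1]
opening: 0.0854
```

Emit:
carry_out:
  increments:
    - [0,0,0,1.1,1.0,0,100]
    - [0,0,0,0,0,0,100]

```text
time: 6.58
ee_pos: [0.6226, -0.0258, 0.0036]
tcp_rot: [-89.9, 47.6, -10.5]
wrist_force: [0.2, 0.1, 0.5]
opening: 0.0853
```

Emit:
carry_out:
  increments:
    - [0,0,0,1.5,1.4,0,100]
    - [0,0,0,0,0,0,100]

```text
time: 6.82
ee_pos: [0.6228, -0.0258, 0.0018]
tcp_rot: [-89.9, 47.5, -10.5]
wrist_force: [-0.6, 0.7, -0.0]
opening: 0.0854
```

Emit:
carry_out:
  increments:
    - [0,0,0,1.1,1.0,0,100]
    - [0,0,0,0,0,0,100]

```text
time: 7.08
ee_pos: [0.6236, -0.0259, 0.0017]
tcp_rot: [-89.9, 47.4, -10.5]
wrist_force: [-0.4, -0.2, 4.0]
opening: 0.0853
```

Emit:
carry_out:
  increments:
    - [0,0,0,1.1,1.0,0,100]
    - [0,0,0,0,0,0,100]

```text
time: 7.32
ee_pos: [0.6246, -0.026, 0.0016]
tcp_rot: [-89.8, 47.3, -10.5]
wrist_force: [-2.2, 0.4, 10.3]
opening: 0.0852
```

Contact at about 10 N. I'll drag it out along the riser's axis in a short test first.

Emit:
carry_out:
  increments:
    - [0,0,0,-2,2.2,-0.3,100]
    - [0,0,0,-4,4.4,-0.6,100]
    - [0,0,0,-4,4.4,-0.6,100]
    - [0,0,0,0,0,0,100]

```text
time: 7.82
ee_pos: [0.6094, -0.0245, 0.0016]
tcp_rot: [-89.8, 47.3, -10.4]
wrist_force: [-4.0, 1.4, 11.1]
opening: 0.0858
```

```bash
python3 st.py
cat > look.py <<'E'
import sys
from h import *
f=sys.argv[1]
im=vision.camera("top");cv2.imwrite(f"pics/{f}.png",np.clip(im[:,:,::-1]*1.6,0,255).astype(np.uint8))
r,b,m=panel("top",im);print("top panel",np.round(r[0],1),np.round(r[1],1),round(r[2],2));print(np.round(b,1).tolist())
E
python3 look.py t1
```

```text
t 7.83 pos [ 0.609 -0.025  0.002] q [  1.4 -19.4 -50.7  16.6  -8.    9. ] F [-4.   1.4 11.1] open 0.0858
[[ 0.667 -0.722  0.183]
 [-0.123  0.136  0.983]
 [-0.735 -0.678  0.002]]  cam z [0.462 0.003 0.056] zyaw 79.44 tilt 42.72
top panel [639.2 -29.3] [204.2 125.2] 76.73
[[554.9000244140625, -114.30000305175781], [676.7999877929688, -143.10000610351562], [723.5999755859375, 55.70000076293945], [601.7000122070312, 84.4000015258789]]
```

View pics/t1.png

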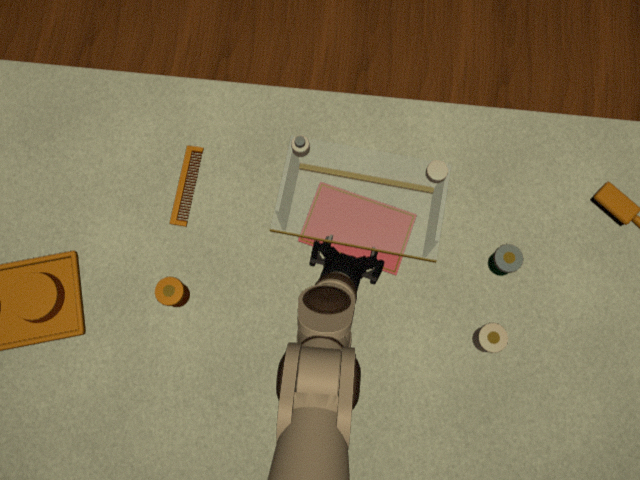

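Emit:
carry_out:
  increments:
    - [-0.5,-0.5,0,-5.4,5.9,-0.8,100]
    - [-0.5,-0.5,0,-5.4,5.9,-0.7,100]
    - [-0.5,-0.5,0,-5.4,5.9,-0.6,100]
    - [-0.5,-0.5,0,-5.4,5.9,-0.5,100]
    - [-0.5,-0.5,0,-5.4,5.9,-0.4,100]
    - [-0.5,-0.5,0,-5.4,5.9,-0.3,100]
    - [0,0,0,0,0,0,100]

```text
time: 8.75
ee_pos: [0.5614, -0.0205, 0.0017]
tcp_rot: [-89.6, 47.2, -6.0]
wrist_force: [-4.7, 1.8, 10.1]
opening: 0.0858
```

```bash
python3 st.py
```

```text
t 8.75 pos [ 0.561 -0.021  0.002] q [ -0.1 -29.1 -56.9  19.6  -4.    4.8] F [-4.7  1.8 10.1] open 0.0858
[[ 0.675 -0.729  0.11 ]
 [-0.071  0.084  0.994]
 [-0.734 -0.679  0.005]]  cam z [ 0.412 -0.004  0.056] zyaw 83.69 tilt 42.76
```

Emit:
carry_out:
  increments:
    - [-0.4,-0.4,0,-5.4,5.9,-0.2,100]
    - [-0.3,-0.3,0,-5.4,5.9,-0.1,100]
    - [0,0,0,-5.4,5.9,0,100]
    - [0,0,0,-5.4,5.9,0,100]
    - [0,0,0,-5.4,5.9,0,100]
    - [0,0,0,-5.4,5.9,0,100]
    - [0,0,0,0,0,0,100]

```text
time: 9.62
ee_pos: [0.5136, -0.0161, 0.0016]
tcp_rot: [-89.5, 47.2, -5.0]
wrist_force: [-3.8, 1.6, 10.2]
opening: 0.0855
```

```bash
python3 st.py; python3 look.py t2
```

```text
t 9.62 pos [ 0.514 -0.016  0.002] q [  0.1 -40.  -62.5  24.9  -3.5   4.2] F [-3.8  1.6 10.2] open 0.0855
[[ 0.676 -0.731  0.093]
 [-0.059  0.072  0.996]
 [-0.734 -0.679  0.006]]  cam z [ 0.364 -0.002  0.056] zyaw 84.67 tilt 42.76
top panel [557.9 -39.1] [204.3 126. ] 61.57
[[453.79998779296875, -98.9000015258789], [564.5999755859375, -158.89999389648438], [661.9000244140625, 20.799999237060547], [551.0999755859375, 80.69999694824219]]
```

View pics/t2.png

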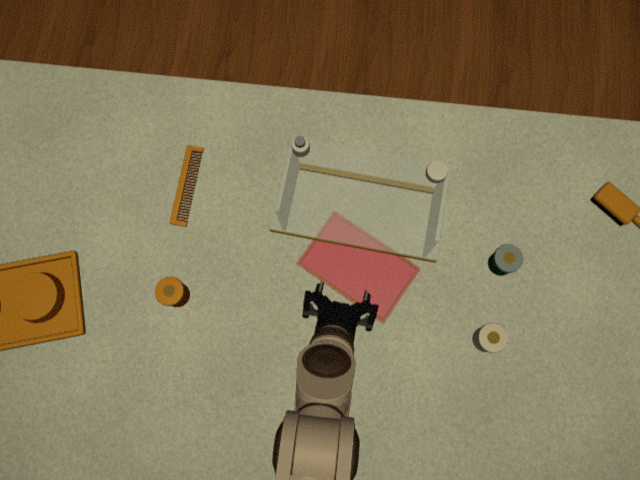

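The panel has pivoted clockwise to about -28°: its corners are at px (298,264), (384,320), (419,268) and (335,213). So one finger carries nearly all the load. I'll check the moment.

Run:
```python
from h import *
o=sensors.get_obs();M=R.from_euler("xyz",o["tcp_rot"],degrees=True).as_matrix()
print(o["torque"],"in tool",M.T@o["torque"],M.T@o["wrist_force"])
```

```text
[-0.40984855 -0.02099317 -0.1256807 ] in tool [-0.18370018  0.38326901 -0.05976027] [-10.53927788  -4.14311644   0.62494644]
```

Mx/Fz is about -40 mm, so all the load is on the right finger. I'll lift, re-aim the tool along the panel with less tilt, and press again, using the moment to balance the two fingers.

Emit:
carry_out:
  increments:
    - [0,0,0,-10,-9.2,0,100]
    - [0,0,0,-10,-9.2,0,100]
    - [0,0,0,0,0,0,100]

```text
time: 10.05
ee_pos: [0.513, -0.0163, 0.028]
tcp_rot: [-89.5, 47.4, -5.0]
wrist_force: [-0.1, 0.1, -0.5]
opening: 0.0852
```

```bash
python3 st.py; python3 rot.py 61.6 30; python3 look.py t3
python3 - <<'E'
from h import *
print(sensors.get_obs()["torque"],sensors.get_obs()["wrist_force"])
im=cv2.imread("pics/t3.png")
cv2.imwrite("pics/t3z.png",cv2.resize(im[195:335,280:440],None,fx=5,fy=4.2,interpolation=cv2.INTER_CUBIC)[:600,:800])
E
```

```text
t 10.05 pos [ 0.513 -0.016  0.028] q [  0.1 -41.9 -60.2  29.2  -3.4   4.2] F [-0.1  0.1 -0.5] open 0.0852
[[ 0.674 -0.732  0.093]
 [-0.059  0.073  0.996]
 [-0.736 -0.677  0.006]]  cam z [ 0.364 -0.002  0.083] zyaw 84.66 tilt 42.61
rotvec [18.42 13.95 12.37]
top panel [558.1 -39.2] [204.3 125.4] 61.57
[[454.29998779296875, -99.19999694824219], [564.5999755859375, -158.89999389648438], [661.9000244140625, 20.700000762939453], [551.5999755859375, 80.4000015258789]]
[ 0.05793529  0.57093566 -0.04116426] [ 0.74821365 -0.47327255 -0.12510414]
```

View pics/t3z.png

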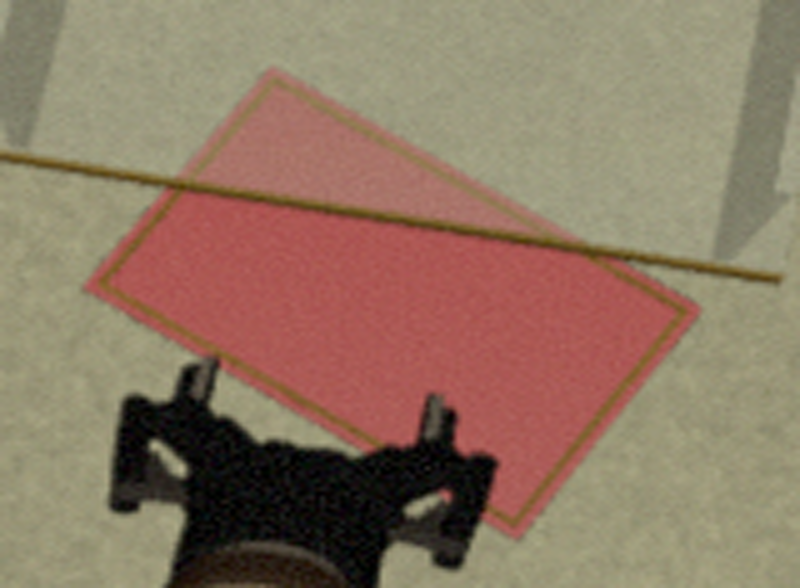

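```bash
cat > cor.py <<'E'
# corners from zoom px: args x0 y0 fx fy then pairs BL FL FR BR
import sys
from h import *
np.set_printoptions(suppress=True,precision=1)
a=[float(v) for v in sys.argv[1:]];x0,y0,fx,fy=a[:4];L=np.array(a[4:]).reshape(-1,2)
P=np.array([onz("top",(x0+(x+.5)/fx-.5,y0+(y+.5)/fy-.5),.006)[:2]*1000 for x,y in L])
BL,FL,FR,BR=P;c=P.mean(0);f=(BL+BR-FL-FR);print(P.tolist());print("centre",c,"yaw",np.degrees(np.arctan2(f[1],f[0])),"sides",np.linalg.norm(BL-FL),np.linalg.norm(FL-FR),np.linalg.norm(BR-FR),np.linalg.norm(BL-BR))
w=np.radians(-4.86);o=np.array([656,-29.7]);d=c-o;print("in riser",d[0]*np.cos(w)+d[1]*np.sin(w),-d[0]*np.sin(w)+d[1]*np.cos(w))
E
python3 cor.py 280 195 5 4.2 272 68 84 289 519 538 700 310
```

```text
[[670.6055666990216, 22.85025368282715], [548.675532630149, 89.15552405839378], [445.17138252893585, -102.9673887393991], [565.4707437652872, -168.29003684135972]]
centre [557.5 -39.8] yaw -28.519741843557032 sides 138.7923704229214 218.22997665326085 136.89041116501457 218.14660587544842
in riser -97.30820685119157 -18.423229200007547
```

Emit:
carry_out:
  increments:
    - [6.1,4.7,4.1,0,0,0,100]
    - [6.1,4.7,4.1,0,0,0,100]
    - [6.1,4.7,4.1,0,0,0,100]
    - [0,0,0,0,0,0,100]

```text
time: 10.6
ee_pos: [0.5129, -0.0155, 0.0254]
tcp_rot: [-90.6, 60.1, -28.8]
wrist_force: [-0.3, -0.5, 0.1]
opening: 0.0854
```

```bash
python3 st.py; python3 rot.py 61.6 30; python3 go.py .536 -.028 .022
```

```text
t 10.6 pos [ 0.513 -0.016  0.025] q [  7.8 -23.7 -43.4  45.5 -17.3  32.1] F [-0.3 -0.5  0.1] open 0.0854
[[ 0.437 -0.765  0.474]
 [-0.24   0.408  0.881]
 [-0.867 -0.498 -0.006]]  cam z [0.395 0.049 0.112] zyaw 61.71 tilt 29.89
rotvec [ 0.26 -0.22 -0.11]
[ 0.54 -0.03  0.02] tool shift [ 15.98 -21.06  -0.03] rows 0.4406596262214074
```

Emit:
carry_out:
  increments:
    - [0,0,0,8,-10.5,0,100]
    - [0,0,0,8,-10.5,0,100]
    - [0,0,0,7.8,4.5,0,100]
    - [0,0,0,7.8,4.5,0,100]
    - [0,0,0,0,0,0,100]

```text
time: 11.22
ee_pos: [0.534, -0.0289, 0.0031]
tcp_rot: [-90.6, 60.1, -28.9]
wrist_force: [-0.1, -0.3, -0.2]
opening: 0.0851
```

```bash
cat > ft.py <<'E'
from h import *
np.set_printoptions(suppress=True,precision=3)
o=sensors.get_obs();M=R.from_euler("xyz",o["tcp_rot"],degrees=True).as_matrix()
f=np.array([M[1,2],-M[0,2],0]);f/=np.linalg.norm(f)
print("t",round(o["time"],2),"pos",o["ee_pos"],"F",o["wrist_force"].round(1),"roll torque about fwd",(o["torque"]@f).round(3),"T",o["torque"],"zz",M[2,2].round(4))
E
python3 ft.py
```

```text
t 11.22 pos [ 0.534 -0.029  0.003] F [-0.1 -0.3 -0.2] roll torque about fwd -0.0 T [0.232 0.429 0.042] zz -0.0054
```

Roll torque is zero before contact, which gives a clean reference. Pressing down in small steps.

Emit:
carry_out:
  increments:
    - [0,0,0,2.6,1.5,0,100]
    - [0,0,0,0,0,0,100]

```text
time: 11.48
ee_pos: [0.5351, -0.0287, 0.0016]
tcp_rot: [-90.5, 60.0, -28.8]
wrist_force: [0.8, 0.6, -0.2]
opening: 0.0852
```

Emit:
carry_out:
  increments:
    - [0,0,0,1.7,1,0,100]
    - [0,0,0,0,0,0,100]

```text
time: 11.72
ee_pos: [0.5351, -0.0288, -0.0005]
tcp_rot: [-90.5, 60.0, -28.8]
wrist_force: [0.6, 0.5, -0.4]
opening: 0.0855
```

```bash
python3 ft.py
```

```text
t 11.72 pos [ 0.535 -0.029 -0.   ] F [ 0.6  0.5 -0.4] roll torque about fwd 0.0 T [ 0.208  0.385 -0.041] zz -0.0043
```

Emit:
carry_out:
  increments:
    - [0,0,0,1.7,1,0,100]
    - [0,0,0,0,0,0,100]

```text
time: 11.98
ee_pos: [0.5357, -0.0288, -0.0015]
tcp_rot: [-90.4, 59.9, -28.7]
wrist_force: [-1.6, 0.5, 4.4]
opening: 0.0854
```

```bash
python3 ft.py
```

```text
t 11.97 pos [ 0.536 -0.029 -0.002] F [-1.6  0.5  4.4] roll torque about fwd 0.059 T [ 0.182  0.212 -0.029] zz -0.0035
```

Emit:
carry_out:
  increments:
    - [0,0,0,1.3,0.8,0,100]
    - [0,0,0,0,0,0,100]

```text
time: 12.22
ee_pos: [0.5367, -0.0288, -0.0017]
tcp_rot: [-90.3, 59.8, -28.7]
wrist_force: [-3.6, -0.5, 11.9]
opening: 0.0853
```

```bash
python3 ft.py
```

```text
t 12.22 pos [ 0.537 -0.029 -0.002] F [-3.6 -0.5 11.9] roll torque about fwd -0.024 T [-0.038 -0.02  -0.119] zz -0.0024
```

Balanced: roll torque is -0.02 N m at 12 N. I'll drag it out while turning it square to the riser, and check halfway.

Emit:
carry_out:
  increments:
    - [-2.25,-1.3,0,-3.8,6.6,-1.9,100]
    - [-2.25,-1.3,0,-3.8,6.6,-1.6,100]
    - [-2.25,-1.3,0,-3.85,6.7,-1.2,100]
    - [-2.25,-1.3,0,-3.85,6.7,-0.9,100]
    - [0,0,0,0,0,0,100]

```text
time: 12.85
ee_pos: [0.506, -0.0212, -0.0018]
tcp_rot: [-90.3, 59.8, -18.2]
wrist_force: [-3.8, 0.9, 10.6]
opening: 0.0856
```

```bash
python3 st.py; python3 ft.py; python3 look.py t4;python3 - <<'E'
from h import *
im=cv2.imread("pics/t4.png")
cv2.imwrite("pics/t4z.png",cv2.resize(im[195:335,280:440],None,fx=5,fy=4.2,interpolation=cv2.INTER_CUBIC)[:600,:800])
E
```

```text
t 12.85 pos [ 0.506 -0.021 -0.002] q [  3.7 -27.2 -49.3  39.5 -10.8  18.9] F [-3.8  0.9 10.6] open 0.0856
[[ 0.477 -0.823  0.309]
 [-0.157  0.266  0.951]
 [-0.865 -0.502 -0.002]]  cam z [0.378 0.021 0.084] zyaw 72.03 tilt 30.16
t 12.85 pos [ 0.506 -0.021 -0.002] F [-3.8  0.9 10.6] roll torque about fwd 0.157 T [0.179 0.043 0.146] zz -0.0024
top panel [532.9 -32.8] [212.4 131.3] 71.81
[[437.3999938964844, -113.19999694824219], [562.0999755859375, -154.10000610351562], [628.4000244140625, 47.599998474121094], [503.6000061035156, 88.5999984741211]]
```

View pics/t4z.png

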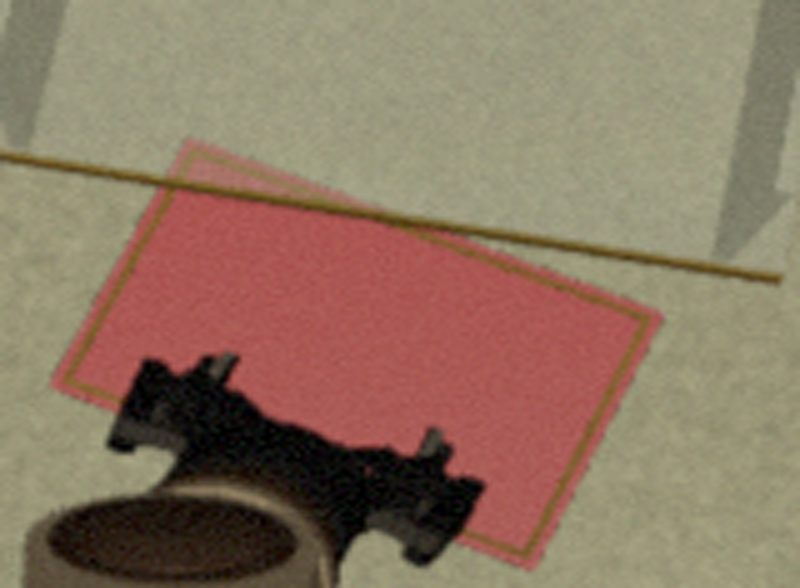

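The panel now follows the tool rigidly (yaw -18.2°, same as the tool). Continuing.

Emit:
carry_out:
  increments:
    - [-2.25,-1.3,0,-3.9,6.75,-0.5,100]
    - [-2.25,-1.3,0,-3.9,6.75,-0.2,100]
    - [-2.25,-1.3,0,-3.9,6.75,0.2,100]
    - [-2.25,-1.3,0,-3.9,6.75,0.5,100]
    - [-2.25,-1.3,0,-3.9,6.75,0.9,100]
    - [0,0,0,0,0,0,100]

```text
time: 13.65
ee_pos: [0.4681, -0.0117, -0.0018]
tcp_rot: [-90.3, 59.9, -5.3]
wrist_force: [-3.9, -0.0, 11.1]
opening: 0.0857
```

```bash
python3 st.py; python3 ft.py; python3 look.py t5;python3 - <<'E'
from h import *
im=cv2.imread("pics/t5.png")
cv2.imwrite("pics/t5z.png",cv2.resize(im[215:355,280:440],None,fx=5,fy=4.2,interpolation=cv2.INTER_CUBIC)[:600,:800])
E
```

```text
t 13.65 pos [ 0.468 -0.012 -0.002] q [  0.3 -36.6 -54.8  41.8  -2.8   4.5] F [-3.9 -0.  11.1] open 0.0857
[[ 0.5   -0.862  0.087]
 [-0.046  0.074  0.996]
 [-0.865 -0.502 -0.003]]  cam z [0.334 0.001 0.084] zyaw 85.02 tilt 30.12
t 13.65 pos [ 0.468 -0.012 -0.002] F [-3.9 -0.  11.1] roll torque about fwd 0.252 T [0.267 0.167 0.13 ] zz -0.0029
top panel [493.9 -12.6] [204.3 123.6] 84.76
[[423.0, -108.69999694824219], [546.0999755859375, -120.0], [564.7999877929688, 83.5], [441.70001220703125, 94.80000305175781]]
```

View pics/t5z.png

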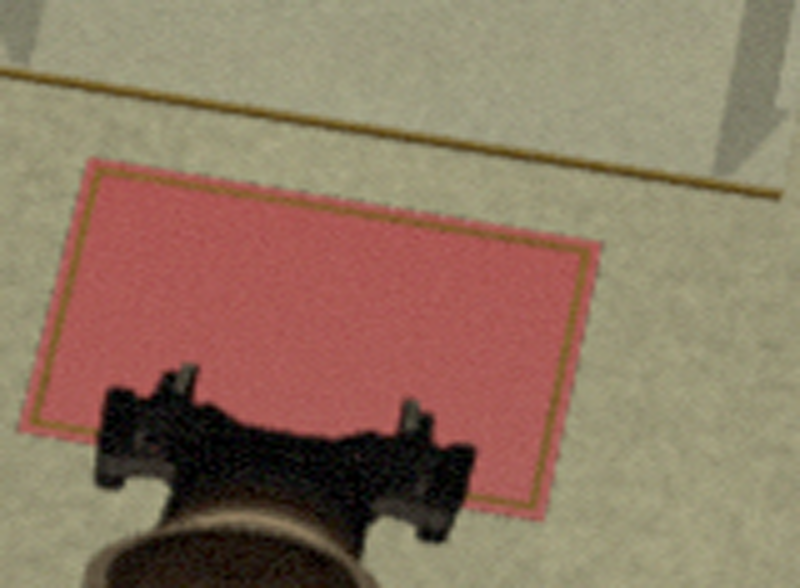

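The panel lies in the open, corners at zoom px (92,160), (20,431), (543,521) and (601,243), parallel to the trim. I'll compute its pose and lift off.

```bash
python3 cor.py 280 215 5 4.2 92 160 20 431 543 521 601 243
```

```text
[[571.7650707579321, 88.54794022445304], [434.4272205926803, 101.87665685920945], [414.0732572854055, -115.51272727264794], [552.5481509841233, -127.86354450030906]]
centre [493.2 -13.2] yaw -5.319186650453016 sides 137.9831140942354 218.3401661525935 139.02459807912513 217.26302199492886
in riser -163.6059595268057 2.61055388811233
```

Emit:
carry_out:
  increments:
    - [0,0,0,-13,-7.5,0,100]
    - [0,0,0,-43,-25,0,100]
    - [0,0,7.5,-43,-25,0,100]
    - [0,0,7.5,-43,-25,0,100]
    - [0,0,7.5,0,0,0,100]
    - [0,0,7.5,0,0,0,100]

```text
time: 14.45
ee_pos: [0.4746, -0.0116, 0.1601]
tcp_rot: [178.3, 89.8, -96.7]
wrist_force: [-0.6, -0.4, 0.3]
opening: 0.0853
```

```bash
python3 st.py
python3 - <<'E'
from h import *
for n in("top","scene"):
    im=vision.camera(n);cv2.imwrite(f"pics/{n}6.png",im[:,:,::-1])
    r,b,m=panel(n,im);print(n,np.round(r[0],1),np.round(r[1],1),round(r[2],2))
t=cv2.imread("pics/top6.png");c=lambda im:cv2.resize(im,None,fx=7,fy=7,interpolation=cv2.INTER_CUBIC)
cv2.imwrite("pics/jar6.png",np.clip(np.hstack([c(cv2.imread("pics/scene6.png")[75:135,350:400]),c(t[265:325,145:195])])*1.6,0,255).astype(np.uint8))
E
python3 go.py .455 .325 .15
```

```text
t 14.45 pos [ 0.475 -0.012  0.16 ] q [-1.3 -6.2 -8.8 87.3 -0.2  3.7] F [-0.6 -0.4  0.3] open 0.0853
[[-0.    -0.996  0.087]
 [-0.004  0.087  0.996]
 [-1.     0.    -0.004]]  cam z [ 0.402 -0.004  0.303] zyaw 85.0 tilt 0.2
top [ 480.  -109.3] [  9.1 111.9] 84.74
scene [498.3 -19.3] [210.9 131.3] 84.84
[0.46 0.33 0.15] tool shift [  5.34  49.43 333.73] rows 5.623552231620106
```

View pics/top6.png

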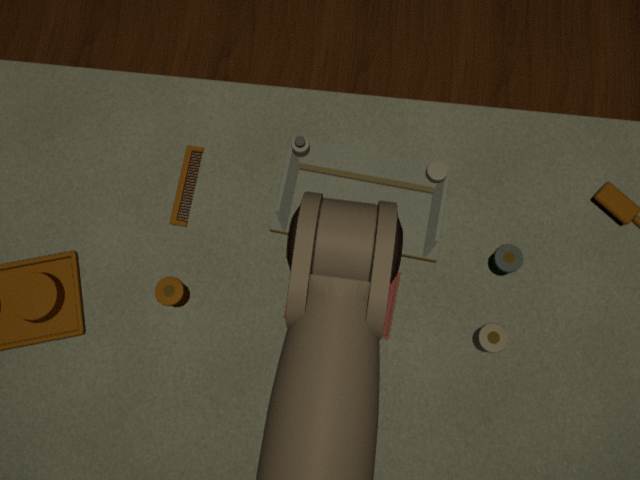

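Step 1 is done: the panel is at riser (-164, +3) mm with yaw within 0.5°. Going to the jar at about (0.458, 0.326).

Emit:
carry_out:
  increments:
    - [0,0,0,2,8,56,100]
    - [0,0,0,2,8,56,100]
    - [0,0,0,2,8,56,100]
    - [0,0,0,2,8,56,100]
    - [0,0,0,2,8,56,100]
    - [0,0,0,2,7,56,100]
    - [0,0,0,0,0,0,100]

```text
time: 15.42
ee_pos: [0.4552, 0.33, 0.1453]
tcp_rot: [-119.9, 89.8, -34.7]
wrist_force: [0.1, -1.4, 0.2]
opening: 0.0853
```

```bash
python3 st.py
python3 - <<'E'
from h import *
im=vision.camera("wrist");cv2.imwrite("pics/w7.png",np.clip(im[:,:,::-1]*1.0,0,255).astype(np.uint8))
E
```

```text
t 15.43 pos [0.455 0.33  0.145] q [36.   5.7  1.3 85.6 -0.2 40.8] F [ 0.1 -1.4  0.2] open 0.0853
[[ 0.003 -0.997  0.083]
 [-0.002  0.083  0.997]
 [-1.    -0.004 -0.002]]  cam z [0.382 0.337 0.288] zyaw 85.24 tilt 0.24
```

View pics/w7.png

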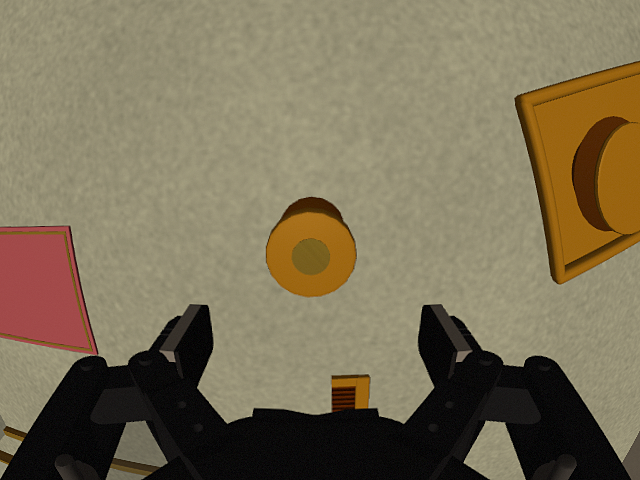

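The wrist view shows the jar lid centred at about (311,254), between the open fingers.

```bash
cat >> h.py <<'E'
def wray(uv,o):
    c=vision.calibration("wrist");K=c["camera_matrix"];m=c["mount"]
    d=np.array([uv[0]-K[0,2],uv[1]-K[1,2]]);r=np.linalg.norm(d);th=r/K[0,0]
    v=np.array([np.sin(th)*d[0]/r,-np.sin(th)*d[1]/r,-np.cos(th)])
    M=R.from_euler("xyz",o["tcp_rot"],degrees=True).as_matrix()
    return o["ee_pos"]+M@m[:3,3],M@m[:3,:3]@v
def wz(uv,z,o):
    p,d=wray(uv,o);return p+d*(z-p[2])/d[2]
E
python3 - <<'E'
from h import *
o=sensors.get_obs()
for uv in((311,254),(311,256),(266,254),(356,254),(311,297)):print(uv,wz(uv,.07,o).round(4))
E
python3 go.py .457 .327 .145
```

```text
(311, 254) [0.4573 0.3253 0.07  ]
(311, 256) [0.4586 0.3252 0.07  ]
(266, 254) [0.455  0.2973 0.07  ]
(356, 254) [0.4597 0.3533 0.07  ]
(311, 297) [0.4868 0.3227 0.07  ]
[0.46 0.33 0.14] tool shift [ 0.55 -1.58 -1.07] rows 0.033122474176216624
```

Emit:
carry_out:
  increments:
    - [0,0,0,40,-2.9,-4,100]
    - [0,0,0,40,0,0,100]
    - [0,0,0,25,0,0,100]
    - [0,0,0,6,0,0,100]
    - [0,0,0,0,0,0,100]
  squeeze: 30

```text
time: 16.1
ee_pos: [0.4595, 0.3219, 0.0353]
tcp_rot: [-130.6, 89.8, -45.7]
wrist_force: [-0.5, 0.7, 1.3]
opening: 0.0856
```

Emit:
carry_out:
  increments:
    - [0,0,0,0,0,0,50]
    - [0,0,0,0,0,0,50]
    - [0,0,0,0,0,0,50]
    - [0,0,0,0,0,0,50]
    - [0,0,0,0,0,0,50]
    - [0,0,0,0,0,0,50]
  squeeze: 30

```text
time: 16.85
ee_pos: [0.4599, 0.323, 0.0358]
tcp_rot: [-117.6, 89.7, -32.6]
wrist_force: [0.2, -1.3, 6.6]
opening: 0.0572
```

```bash
python3 st.py
```

```text
t 16.85 pos [0.46  0.323 0.036] q [35.2  7.3 -9.1 73.5 -0.2 40.2] F [ 0.2 -1.3  6.6] open 0.0572
[[ 0.004 -0.996  0.087]
 [-0.002  0.087  0.996]
 [-1.    -0.004 -0.002]]  cam z [0.387 0.33  0.178] zyaw 85.0 tilt 0.26
```

Gripped on the lid (opening 57 mm). Lifting and carrying over the panel.

Emit:
carry_out:
  increments:
    - [0,0,0,-5,0,0,50]
    - [0,0,0,-15,0,0,50]
    - [0,0,0,-20,0,0,50]
    - [0,0,0,-15,0,0,50]
    - [0,0,0,0,0,0,50]
  squeeze: 30

```text
time: 17.48
ee_pos: [0.4598, 0.3231, 0.0908]
tcp_rot: [-117.6, 89.7, -32.6]
wrist_force: [1.1, -0.6, -3.1]
opening: 0.0572
```

```bash
python3 st.py; python3 go.py .490 -.013 .094;python3 - <<'E'
from h import *
im=vision.camera("scene");cv2.imwrite("pics/s8.png",cv2.resize(np.clip(im[40:340,200:500,::-1]*1.6,0,255).astype(np.uint8),(600,600)))
E
```

```text
t 17.48 pos [0.46  0.323 0.091] q [35.2  6.1 -4.3 79.6 -0.2 40.2] F [ 1.1 -0.6 -3.1] open 0.0572
[[ 0.004 -0.996  0.087]
 [-0.002  0.087  0.996]
 [-1.    -0.004 -0.002]]  cam z [0.386 0.33  0.233] zyaw 85.0 tilt 0.26
[ 0.49 -0.01  0.09] tool shift [  -2.28  -59.43 -332.24] rows 5.6253483090800795
```

View pics/s8.png

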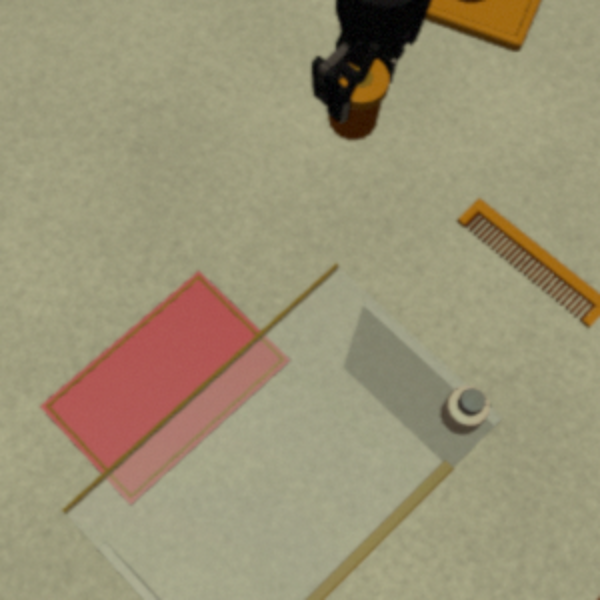

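The jar is held and hanging upright. The panel is fully visible in the scene view with corners at zoom px (200,272), (42,407), (131,503) and (289,360), so I'll cross-check its pose before placing the jar.

```bash
sed 's/"top"/"scene"/' cor.py > cors.py; python3 cors.py 200 40 2 2 289 360 200 272 42 407 131 503
```

```text
[[573.4701793929274, 86.57464398568027], [437.9803406484577, 99.90688113709284], [418.287668646756, -116.91707129364484], [553.7173983675747, -128.74602514873126]]
centre [495.9 -14.8] yaw -5.306026724340394 sides 136.14420645207022 217.7163927641954 135.94534137497968 216.22479717813647
in riser -160.82310163074646 1.2840780331393749
```

Emit:
carry_out:
  increments:
    - [0,0,0,0,-5,-25,50]
    - [0,0,0,0,-8,-45,50]
    - [0,0,0,0,-10,-55,50]
    - [0,0,0,0,-10,-55,50]
    - [0,0,0,0,-10,-55,50]
    - [0,0,0,0,-10,-50,50]
    - [0,0,0,0,-6,-33,50]
    - [0,0,0,0,-1.5,-15,50]
    - [0,0,0,0,0,0,50]
    - [0,0,0,0,0,0,50]

```text
time: 18.77
ee_pos: [0.4902, -0.0135, 0.0903]
tcp_rot: [-155.6, 89.8, -70.6]
wrist_force: [0.5, 0.3, -2.4]
opening: 0.0571
```

```bash
python3 st.py; python3 go.py .491 -.014 .041;python3 - <<'E'
from h import *
im=vision.camera("wrist");cv2.imwrite("pics/w9.png",im[:,:,::-1])
E
```

```text
t 18.77 pos [ 0.49  -0.013  0.09 ] q [ -1.5  -3.7 -14.2  79.4  -0.2   3.5] F [ 0.5  0.3 -2.4] open 0.0571
[[ 0.001 -0.996  0.086]
 [-0.004  0.086  0.996]
 [-1.    -0.002 -0.003]]  cam z [ 0.417 -0.006  0.233] zyaw 85.05 tilt 0.21
[ 0.49 -0.01  0.04] tool shift [49.26 -0.8  -0.3 ] rows 0.8211360808298224
```

View pics/w9.png

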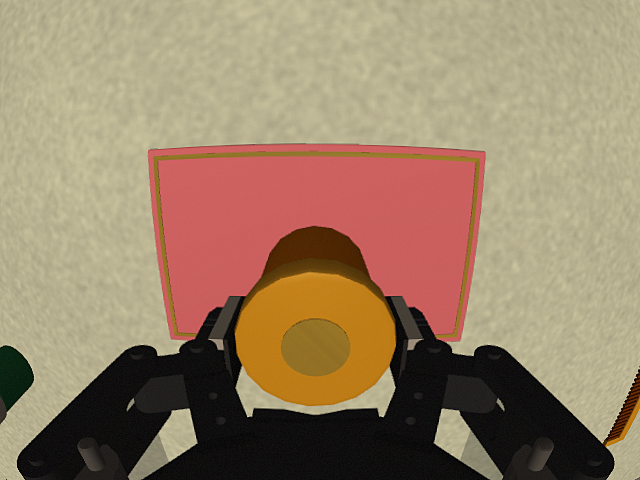

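The wrist view shows the jar upright and centred between the pads. The panel corners are at (149,151), (485,152), (171,340) and (462,341). Lowering.

Emit:
carry_out:
  increments:
    - [0,0,0,14,-0.3,0,50]
    - [0,0,0,16,-0.3,0,50]
    - [0,0,0,11,0,0,50]
    - [0,0,0,3,0,0,50]
    - [0,0,0,0,0,0,50]

```text
time: 19.45
ee_pos: [0.4909, -0.0146, 0.0464]
tcp_rot: [-154.2, 89.8, -69.2]
wrist_force: [0.2, 0.3, -2.3]
opening: 0.0568
```

Emit:
carry_out:
  increments:
    - [0,0,0,1.5,0,0,50]
    - [0,0,0,1.5,0,0,50]
    - [0,0,0,0,0,0,50]

```text
time: 19.82
ee_pos: [0.491, -0.0146, 0.0436]
tcp_rot: [-149.1, 89.8, -64.1]
wrist_force: [0.1, 0.9, -2.2]
opening: 0.0569
```

Emit:
carry_out:
  increments:
    - [0,0,0,1,0,0,50]
    - [0,0,0,0.7,0,0,50]
    - [0,0,0,0,0,0,50]

```text
time: 20.2
ee_pos: [0.491, -0.0146, 0.0419]
tcp_rot: [-149.9, 89.8, -64.9]
wrist_force: [-1.1, 0.4, -0.4]
opening: 0.0568
```

Emit:
carry_out:
  increments:
    - [0,0,0,0.7,0,0,50]
    - [0,0,0,0,0,0,50]

```text
time: 20.45
ee_pos: [0.4912, -0.0146, 0.0419]
tcp_rot: [-141.8, 89.7, -56.8]
wrist_force: [-2.5, -1.2, 5.2]
opening: 0.0568
```

The jar stands on the panel. Releasing and going straight up.

Emit:
carry_out:
  increments:
    - [0,0,0,0,0,0,75]
    - [0,0,0,0,0,0,85]
    - [0,0,0,0,0,0,100]
    - [0,0,0,0,0,0,100]
    - [0,0,0,0,0,0,100]

```text
time: 21.08
ee_pos: [0.491, -0.0146, 0.0411]
tcp_rot: [-150.9, 89.8, -65.9]
wrist_force: [0.1, -0.3, -0.1]
opening: 0.0855
```

```bash
python3 st.py
```

```text
t 21.07 pos [ 0.491 -0.015  0.041] q [ -1.6  -2.5 -18.6  73.8  -0.2   3.4] F [ 0.1 -0.3 -0.1] open 0.0855
[[ 0.002 -0.996  0.087]
 [-0.004  0.087  0.996]
 [-1.    -0.002 -0.004]]  cam z [ 0.418 -0.007  0.184] zyaw 85.0 tilt 0.24
```

Emit:
carry_out:
  increments:
    - [0,0,0,-10,0,0,100]
    - [0,0,0,-35,0,0,100]
    - [0,0,0,-40,0,0,100]
    - [0,0,0,0,0,0,100]

```text
time: 21.58
ee_pos: [0.4926, -0.0143, 0.13]
tcp_rot: [-112.4, 89.5, -27.4]
wrist_force: [0.8, -0.6, -0.2]
opening: 0.0854
```

```bash
python3 st.py
python3 - <<'E'
from h import *
o=sensors.get_obs()
im=vision.camera("wrist");cv2.imwrite("pics/w10.png",im[:,:,::-1])
np.save("o10.npy",np.concatenate([o["ee_pos"],o["tcp_rot"]]))
E
```

```text
t 21.57 pos [ 0.493 -0.014  0.13 ] q [ -1.5  -4.1 -10.3  83.4  -0.2   3.5] F [ 0.8 -0.6 -0.2] open 0.0854
[[ 0.008 -0.996  0.087]
 [-0.004  0.087  0.996]
 [-1.    -0.008 -0.003]]  cam z [ 0.419 -0.007  0.272] zyaw 85.0 tilt 0.49
```

View pics/w10.png

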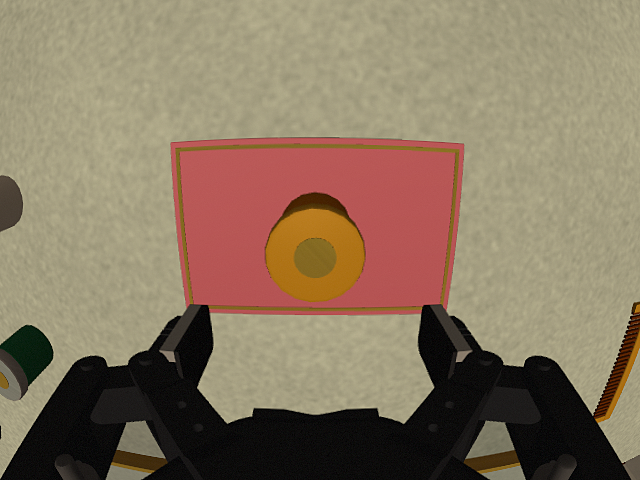

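The jar stands upright on the panel: lid centre at (315,255), panel corners at (171,144), (464,145), (187,311) and (449,314).

Run:
```python
from h import *
o=sensors.get_obs()
P=np.array([wz(u,.006,o)[:2]*1000 for u in((171,144),(464,145),(187,311),(449,314))]);print(P.round(1).tolist(),P.mean(0).round(1))
print("jar",wz((315,255),.076,o).round(4), "bottom edge visible",)
```

```text
[[415.7, -115.2], [435.1, 101.0], [551.8, -127.9], [573.6, 91.3]] [494.1 -12.7]
jar [ 0.4864 -0.014   0.076 ] bottom edge visible
```

The jar is at panel (-7, -1) mm. Next I place the open fingers either side of it near the panel's front edge and tilt so the gripper body stays behind the jar.

Emit:
carry_out:
  increments:
    - [0,0,0,0,20,0.8,100]
    - [0,0,0,0,20,0.7,100]
    - [0,0,0,40,0,0,100]
    - [0,0,0,45,0,0,100]
    - [0,0,-8.2,0,0,0,100]
    - [0,0,-8.2,0,0,0,100]
    - [0,0,-8.2,0,0,0,100]
    - [0,0,-8.2,0,0,0,100]
    - [0,0,0,0,0,0,100]

```text
time: 22.75
ee_pos: [0.4489, -0.0095, 0.0387]
tcp_rot: [-90.4, 57.1, -5.3]
wrist_force: [1.1, 0.3, -0.1]
opening: 0.0853
```

```bash
python3 st.py; python3 rot.py 85 33; python3 go.py .4525 -.0092 .02;python3 - <<'E'
from h import *
im=vision.camera("wrist");cv2.imwrite("pics/w11.png",im[:,:,::-1])
E
```

```text
t 22.75 pos [ 0.449 -0.009  0.039] q [  0.9 -45.6 -55.6  47.3  -3.4   4.9] F [ 1.1  0.3 -0.1] open 0.0853
[[ 0.541 -0.837  0.087]
 [-0.05   0.071  0.996]
 [-0.84  -0.543 -0.004]]  cam z [0.311 0.003 0.118] zyaw 85.02 tilt 32.88
rotvec [ 0.13 -0.16 -0.12]
[ 0.45 -0.01  0.02] tool shift [17.67  7.2   0.65] rows 0.3181515880820722
```

View pics/w11.png

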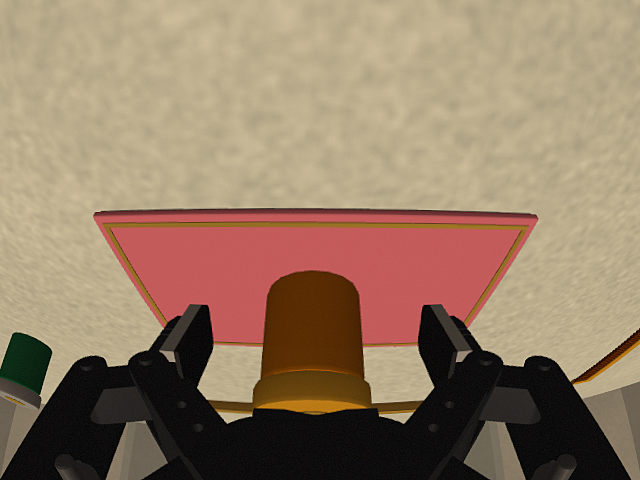

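The wrist view shows the fingers at (200,320) and (430,320) either side of the jar, with the panel's front edge level and centred. Lowering.

Emit:
carry_out:
  increments:
    - [0,0.1,0,14.7,7.4,0.3,100]
    - [0,0,0,14.7,7.4,0.2,100]
    - [0,0,0,2.5,1.6,0,100]
    - [0,0,0,0,0,0,100]

```text
time: 23.3
ee_pos: [0.4554, -0.0096, 0.0057]
tcp_rot: [-90.6, 57.2, -5.5]
wrist_force: [0.8, -0.5, 0.5]
opening: 0.0858
```

```bash
python3 ft.py
```

```text
t 23.3 pos [ 0.455 -0.01   0.006] F [ 0.8 -0.5  0.5] roll torque about fwd 0.011 T [ 0.052  0.459 -0.013] zz -0.0053
```

Emit:
carry_out:
  increments:
    - [0,0,0,1.7,1.1,0,100]
    - [0,0,0,0,0,0,100]

```text
time: 23.55
ee_pos: [0.4551, -0.0096, 0.0037]
tcp_rot: [-90.5, 57.1, -5.5]
wrist_force: [1.4, 1.1, 0.4]
opening: 0.0856
```

```bash
python3 ft.py
```

```text
t 23.55 pos [ 0.455 -0.01   0.004] F [1.4 1.1 0.4] roll torque about fwd 0.051 T [0.091 0.452 0.037] zz -0.0051
```

Emit:
carry_out:
  increments:
    - [0,0,0,3,2,0,100]
    - [0,0,0,0,0,0,100]

```text
time: 23.8
ee_pos: [0.4548, -0.0096, -0.0004]
tcp_rot: [-90.5, 57.1, -5.5]
wrist_force: [0.3, -0.2, -0.3]
opening: 0.0853
```

Emit:
carry_out:
  increments:
    - [0,0,0,1.3,0.8,0,100]
    - [0,0,0,0,0,0,100]

```text
time: 24.05
ee_pos: [0.4555, -0.0095, -0.0009]
tcp_rot: [-90.5, 57.0, -5.5]
wrist_force: [-2.9, -0.1, 5.2]
opening: 0.0856
```

```bash
python3 ft.py
```

```text
t 24.05 pos [ 0.455 -0.01  -0.001] F [-2.9 -0.1  5.2] roll torque about fwd 0.213 T [0.247 0.38  0.11 ] zz -0.0047
```

Emit:
carry_out:
  increments:
    - [0.05,-0.08,0,1.2,0.8,0,100]
    - [0,0,0,0,0,0,100]

```text
time: 24.3
ee_pos: [0.4563, -0.0095, -0.001]
tcp_rot: [-90.3, 56.9, -5.3]
wrist_force: [-2.7, 1.2, 9.8]
opening: 0.0855
```

```bash
python3 ft.py
```

```text
t 24.3 pos [ 0.456 -0.009 -0.001] F [-2.7  1.2  9.8] roll torque about fwd 0.358 T [0.369 0.108 0.092] zz -0.0026
```

Emit:
carry_out:
  increments:
    - [0.1,-0.15,0,0.3,0.2,0,100]
    - [0,0,0,0,0,0,100]

```text
time: 24.55
ee_pos: [0.4565, -0.0095, -0.0011]
tcp_rot: [-90.0, 56.8, -5.0]
wrist_force: [-4.6, 1.3, 11.6]
opening: 0.0853
```

```bash
python3 ft.py
```

```text
t 24.55 pos [ 0.456 -0.01  -0.001] F [-4.6  1.3 11.6] roll torque about fwd 0.103 T [0.121 0.201 0.084] zz 0.0003
```

Emit:
carry_out:
  increments:
    - [0,0,0,0.5,-0.8,0,100]
    - [0,0,0,1.1,-1.7,0,100]
    - [0,0,0,2.2,-3.4,0,100]
    - [0,0,0,2.2,-3.4,0,100]
    - [0,0,0,1.6,-2.5,0,100]
    - [0,0,0,0.5,-0.8,0,100]
    - [0,0,0,0,0,0,100]

```text
time: 25.42
ee_pos: [0.4715, -0.0109, -0.001]
tcp_rot: [-90.0, 56.8, -5.1]
wrist_force: [-3.3, -0.1, 11.3]
opening: 0.0858
```

```bash
python3 ft.py; python3 look.py t12;python3 - <<'E'
from h import *
im=vision.camera("scene");cv2.imwrite("pics/s12.png",cv2.resize(np.clip(im[90:390,170:470,::-1]*1.6,0,255).astype(np.uint8),(600,600)))
E
```

```text
t 25.43 pos [ 0.471 -0.011 -0.001] F [-3.3 -0.1 11.3] roll torque about fwd -0.023 T [-0.026 -0.04  -0.005] zz 0.0
top panel [510.  -14.2] [204.3 123.7] 84.43
[[438.5, -109.80000305175781], [561.7000122070312, -121.80000305175781], [581.5, 81.5], [458.3999938964844, 93.5]]
```

View pics/s12.png

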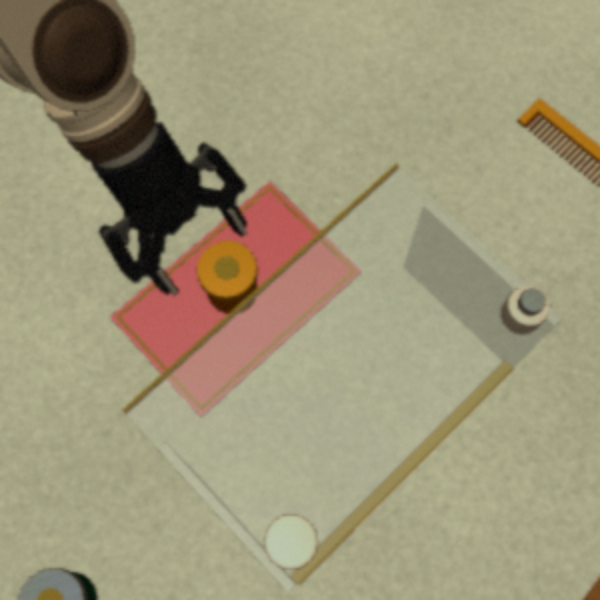

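The panel and jar move with the fingers and the load is balanced. The jar is upright at (227,267) in the zoom. Continuing the push.

Emit:
carry_out:
  increments:
    - [0,0,0,1.1,-1.7,0,100]
    - [0,0,0,2.2,-3.4,0,100]
    - [0,0,0,3.3,-5,0,100]
    - [0,0,0,4.4,-6.7,0,100]
    - [0,0,0,4.4,-6.7,0,100]
    - [0,0,0,4.4,-6.7,0,100]
    - [0,0,0,3.3,-5,0,100]
    - [0,0,0,2.2,-3.4,0,100]
    - [0,0,0,1.1,-1.7,0,100]
    - [0,0,0,0,0,0,100]

```text
time: 26.78
ee_pos: [0.5198, -0.0152, -0.001]
tcp_rot: [-90.0, 56.8, -5.1]
wrist_force: [-1.5, 0.8, 10.1]
opening: 0.0858
```

```bash
python3 st.py; python3 ft.py; python3 look.py t13
```

```text
t 26.77 pos [ 0.52  -0.015 -0.001] q [ -0.2 -29.5 -52.2  34.1  -2.6   4. ] F [-1.5  0.8 10.1] open 0.0858
[[ 0.545 -0.833  0.088]
 [-0.048  0.074  0.996]
 [-0.837 -0.548  0.   ]]  cam z [ 0.381 -0.003  0.078] zyaw 84.94 tilt 33.2
t 26.77 pos [ 0.52  -0.015 -0.001] F [-1.5  0.8 10.1] roll torque about fwd 0.066 T [ 0.041 -0.279  0.011] zz 0.0
top panel [557.2 -18.3] [204.2 125.3] 84.62
[[485.29998779296875, -114.0999984741211], [610.0, -125.9000015258789], [629.2000122070312, 77.4000015258789], [504.3999938964844, 89.19999694824219]]
```

Emit:
carry_out:
  increments:
    - [0,0,0,1.1,-1.7,0,100]
    - [0,0,0,2.2,-3.4,0,100]
    - [0,0,0,3.3,-5,0,100]
    - [0,0,0,4.4,-6.7,0,100]
    - [0,0,0,4.4,-6.7,0,100]
    - [0,0,0,4.4,-6.7,0,100]
    - [0,0,0,3.3,-5,0,100]
    - [0,0,0,1.6,-2.5,0,100]
    - [0,0,0,0.5,-0.8,0,100]
    - [0,0,0,0,0,0,100]

```text
time: 28.08
ee_pos: [0.5658, -0.0193, -0.001]
tcp_rot: [-90.0, 56.8, -5.1]
wrist_force: [-5.0, 0.5, 12.9]
opening: 0.0855
```

```bash
python3 st.py; python3 ft.py; python3 look.py t14;python3 - <<'E'
from h import *
im=cv2.imread("pics/t14.png")
cv2.imwrite("pics/t14z.png",cv2.resize(im[135:275,280:440],None,fx=5,fy=4.2,interpolation=cv2.INTER_CUBIC)[:600,:800])
E
```

```text
t 28.07 pos [ 0.566 -0.019 -0.001] q [ -0.8 -21.1 -47.   31.   -2.3   3.6] F [-5.   0.5 12.9] open 0.0855
[[ 0.546 -0.833  0.088]
 [-0.048  0.074  0.996]
 [-0.837 -0.548  0.   ]]  cam z [ 0.427 -0.007  0.077] zyaw 84.94 tilt 33.22
t 28.07 pos [ 0.566 -0.019 -0.001] F [-5.   0.5 12.9] roll torque about fwd -0.016 T [-0.023 -0.076  0.009] zz 0.0
top panel [604.3 -22.6] [204.2 123.1] 84.51
[[533.2000122070312, -118.4000015258789], [655.7000122070312, -130.10000610351562], [675.2999877929688, 73.19999694824219], [552.7999877929688, 84.9000015258789]]
```

View pics/t14z.png

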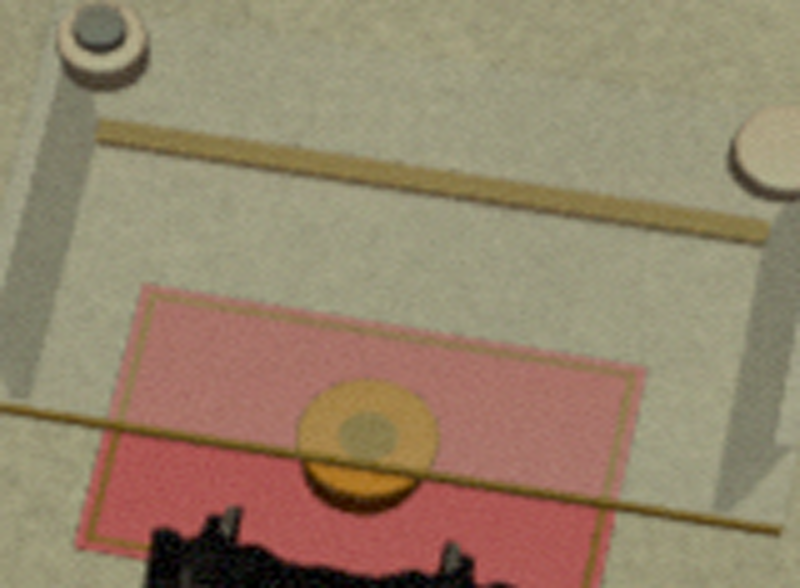

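The panel is halfway home with its back edge from (145,287) to (645,368), parallel to the bar; the jar is upright at (367,440). I'll lift, tilt further for shelf clearance, and press again.

Emit:
carry_out:
  increments:
    - [0,0,0,-5,-3.3,0,100]
    - [0,0,0,-7,-4.6,0,100]
    - [0,0,-6.5,0,0,0,100]
    - [0,0,-6.5,0,0,0,100]
    - [0,0,0,0,0,0,100]

```text
time: 28.75
ee_pos: [0.5611, -0.0191, 0.0073]
tcp_rot: [-90.0, 44.3, -5.1]
wrist_force: [0.3, -0.2, -0.5]
opening: 0.0856
```

```bash
python3 st.py; python3 ft.py; python3 look.py t15;python3 - <<'E'
from h import *
im=vision.camera("wrist");cv2.imwrite("pics/w15.png",im[:,:,::-1])
E
```

```text
t 28.75 pos [ 0.561 -0.019  0.007] q [ -0.2 -31.7 -59.5  16.6  -3.5   3.4] F [ 0.3 -0.2 -0.5] open 0.0856
[[ 0.713 -0.696  0.088]
 [-0.063  0.061  0.996]
 [-0.699 -0.715 -0.001]]  cam z [ 0.409 -0.005  0.054] zyaw 84.96 tilt 45.68
t 28.75 pos [ 0.561 -0.019  0.007] F [ 0.3 -0.2 -0.5] roll torque about fwd -0.013 T [0.038 0.571 0.044] zz -0.0006
top panel [599.5 -22.2] [204.2 132.6] 84.36
[[523.5, -117.30000305175781], [655.5, -130.3000030517578], [675.5999755859375, 72.9000015258789], [543.5999755859375, 85.9000015258789]]
```

View pics/w15.png

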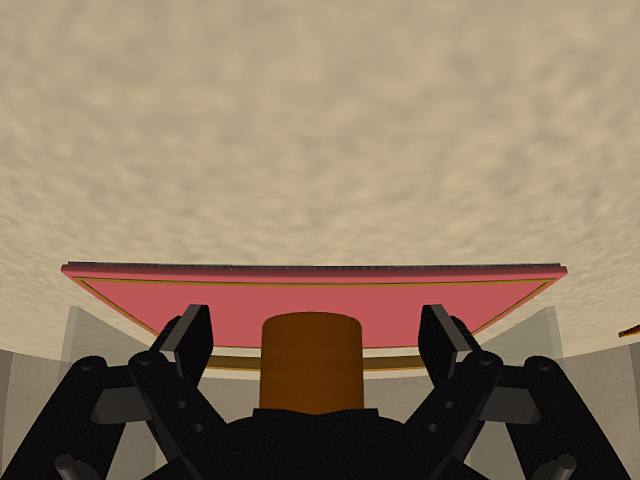

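Emit:
carry_out:
  increments:
    - [0,0,0,4.3,-4.2,0,100]
    - [0,0,0,2.1,2.1,0,100]
    - [0,0,0,0,0,0,100]

```text
time: 29.22
ee_pos: [0.5698, -0.0198, 0.0069]
tcp_rot: [-90.0, 44.2, -5.1]
wrist_force: [0.6, 0.4, 0.2]
opening: 0.0854
```

Emit:
carry_out:
  increments:
    - [0,0,0,1.1,1.1,0,100]
    - [0,0,0,0,0,0,100]

```text
time: 29.48
ee_pos: [0.5696, -0.0198, 0.0055]
tcp_rot: [-90.0, 44.1, -5.1]
wrist_force: [-0.9, 0.6, -0.5]
opening: 0.0852
```

```bash
python3 ft.py
```

```text
t 29.48 pos [ 0.57  -0.02   0.006] F [-0.9  0.6 -0.5] roll torque about fwd 0.034 T [ 0.088  0.606 -0.008] zz -0.0004
```

Emit:
carry_out:
  increments:
    - [0,0,0,1.6,1.6,0,100]
    - [0,0,0,0,0,0,100]

```text
time: 29.72
ee_pos: [0.5696, -0.0198, 0.0033]
tcp_rot: [-90.0, 44.1, -5.1]
wrist_force: [0.2, -0.0, 0.0]
opening: 0.0856
```

```bash
python3 ft.py
```

```text
t 29.73 pos [ 0.57  -0.02   0.003] F [ 0.2 -0.   0. ] roll torque about fwd -0.005 T [ 0.053  0.65  -0.018] zz -0.0004
```

Emit:
carry_out:
  increments:
    - [0,0,0,1.1,1.1,0,100]
    - [0,0,0,0,0,0,100]

```text
time: 29.98
ee_pos: [0.5703, -0.0198, 0.0026]
tcp_rot: [-90.0, 44.0, -5.1]
wrist_force: [0.5, -0.4, 2.4]
opening: 0.0854
```

```bash
python3 ft.py
```

```text
t 29.98 pos [ 0.57  -0.02   0.003] F [ 0.5 -0.4  2.4] roll torque about fwd 0.001 T [ 0.027  0.299 -0.063] zz -0.0002
```

Emit:
carry_out:
  increments:
    - [0,0,0,1.2,1.2,0,100]
    - [0,0,0,0,0,0,100]

```text
time: 30.22
ee_pos: [0.5714, -0.0198, 0.0026]
tcp_rot: [-90.0, 43.8, -5.1]
wrist_force: [-1.9, -1.3, 7.7]
opening: 0.0854
```

```bash
python3 ft.py
```

```text
t 30.23 pos [ 0.571 -0.02   0.003] F [-1.9 -1.3  7.7] roll torque about fwd -0.02 T [-0.039 -0.208 -0.058] zz -0.0
```

Emit:
carry_out:
  increments:
    - [0,0,0,0.9,0.9,0,100]
    - [0,0,0,0.9,-0.9,0,100]
    - [0,0,0,2,-1.9,0,100]
    - [0,0,0,3.6,-3.5,0,100]
    - [0,0,0,5,-4.9,0,100]
    - [0,0,0,5,-4.9,0,100]
    - [0,0,0,5,-4.9,0,100]
    - [0,0,0,3.6,-3.5,0,100]
    - [0,0,0,2,-1.9,0,100]
    - [0,0,0,0.9,-0.9,0,100]
    - [0,0,0,0,0,0,100]

```text
time: 31.6
ee_pos: [0.6111, -0.0233, 0.0026]
tcp_rot: [-90.0, 43.7, -5.1]
wrist_force: [-2.2, 0.5, 11.1]
opening: 0.0854
```

```bash
python3 st.py; python3 ft.py; python3 look.py t16;python3 - <<'E'
from h import *
im=cv2.imread("pics/t16.png")
cv2.imwrite("pics/t16z.png",cv2.resize(im[135:275,280:440],None,fx=5,fy=4.2,interpolation=cv2.INTER_CUBIC)[:600,:800])
E
```

```text
t 31.6 pos [ 0.611 -0.023  0.003] q [ -0.7 -21.4 -54.3  10.9  -3.1   3. ] F [-2.2  0.5 11.1] open 0.0854
[[ 0.72  -0.689  0.088]
 [-0.064  0.061  0.996]
 [-0.691 -0.722  0.   ]]  cam z [ 0.459 -0.009  0.047] zyaw 84.94 tilt 46.26
t 31.6 pos [ 0.611 -0.023  0.003] F [-2.2  0.5 11.1] roll torque about fwd -0.043 T [-0.097 -0.609  0.009] zz 0.0
top panel [640.6 -25.6] [204.2 132.9] 84.77
[[565.2000122070312, -121.19999694824219], [697.5, -133.3000030517578], [716.0999755859375, 70.0], [583.7999877929688, 82.0999984741211]]
```

View pics/t16z.png

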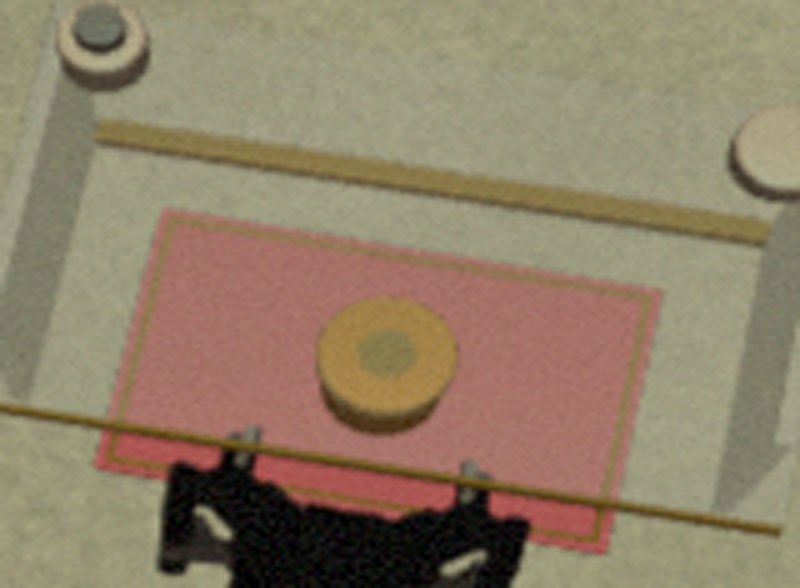

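The panel's corners are at (163,211), (97,467), (607,552) and (662,290). The jar is upright at (387,355), and the gripper is clear of the trim.

```bash
python3 cor.py 280 135 5 4.2 163 211 97 467 607 552 662 290
```

```text
[[723.3748486543785, 75.84200073156325], [586.7372671870328, 88.21910589300394], [566.3795888232662, -129.2483225126321], [703.9944848346518, -141.6686639554868]]
centre [645.1 -26.7] yaw -5.166538713398714 sides 137.1970167366 218.4182169273502 138.1742540626927 218.3723603260891
in riser -11.092321581149346 2.053657433182653
```

Emit:
carry_out:
  increments:
    - [0,0,0,1,-1,0,100]
    - [0,0,0,2.2,-2.1,0,100]
    - [0,0,0,3.6,-3.5,0,100]
    - [0,0,0,3.6,-3.5,0,100]
    - [0,0,0,3.6,-3.5,0,100]
    - [0,0,0,2.9,-2.8,0,100]
    - [0,0,0,1.5,-1.4,0,100]
    - [0,0,0,0.7,-0.7,0,100]
    - [0,0,0,0,0,0,100]

```text
time: 32.78
ee_pos: [0.6376, -0.0256, 0.0026]
tcp_rot: [-90.0, 43.7, -5.1]
wrist_force: [-2.6, 1.0, 11.3]
opening: 0.0854
```

```bash
python3 ft.py
```

```text
t 32.77 pos [ 0.638 -0.026  0.003] F [-2.6  1.  11.3] roll torque about fwd 0.048 T [-0.004 -0.592  0.018] zz 0.0001
```

Moved 26.6 mm, so about 4–5 mm should remain. Creeping up to the stop.

Emit:
carry_out:
  increments:
    - [0,0,0,1.1,-1.05,0,100]
    - [0,0,0,1.1,-1.05,0,100]
    - [0,0,0,0,0,0,100]

```text
time: 33.15
ee_pos: [0.6404, -0.0261, 0.0026]
tcp_rot: [-90.0, 43.8, -5.1]
wrist_force: [-8.7, 0.6, 14.8]
opening: 0.0852
```

Emit:
carry_out:
  increments:
    - [0,0,0,1.1,-1.05,0,100]
    - [0,0,0,0,0,0,100]

```text
time: 33.4
ee_pos: [0.6418, -0.0264, 0.0025]
tcp_rot: [-90.0, 43.8, -5.1]
wrist_force: [-12.4, -0.8, 18.0]
opening: 0.0852
```

Emit:
carry_out:
  increments:
    - [0,0,0,1.1,-1.05,0,100]
    - [0,0,0,0,0,0,100]

```text
time: 33.65
ee_pos: [0.6434, -0.0264, 0.0025]
tcp_rot: [-90.0, 43.8, -5.1]
wrist_force: [-12.3, -1.5, 18.0]
opening: 0.0851
```

```bash
python3 ft.py; python3 look.py t17;python3 - <<'E'
from h import *
im=cv2.imread("pics/t17.png")
cv2.imwrite("pics/t17z.png",cv2.resize(im[135:275,280:440],None,fx=5,fy=4.2,interpolation=cv2.INTER_CUBIC)[:600,:800])
E
```

```text
t 33.65 pos [ 0.643 -0.026  0.003] F [-12.3  -1.5  18. ] roll torque about fwd -0.213 T [-0.224 -0.118 -0.167] zz -0.0003
top panel [675.1 -29. ] [203.9 123.5] 85.14
[[604.9000244140625, -125.4000015258789], [728.0, -135.8000030517578], [745.2999877929688, 67.30000305175781], [622.2000122070312, 77.80000305175781]]
```

View pics/t17z.png

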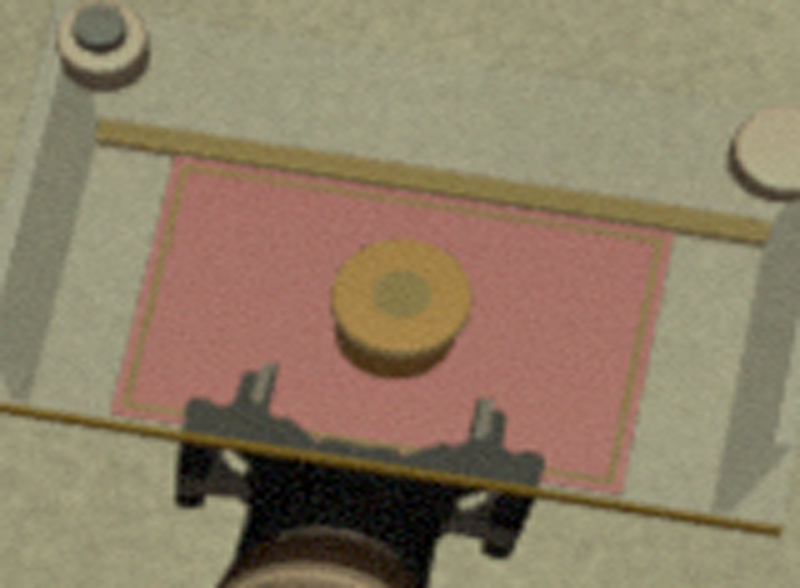

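The panel's back edge lies flush along the brass bar from (175,157) to (672,237), its angle of 85.1° equals the riser's, and the jar is upright at (402,295). Lifting straight off, then backing out low.

Emit:
carry_out:
  increments:
    - [0,0,0,-2.1,-2.1,0,100]
    - [0,0,0,-3,-3,0,100]
    - [0,0,0,-4,-4,0,100]
    - [0,0,0,0,0,0,100]

```text
time: 34.2
ee_pos: [0.6414, -0.0261, 0.0126]
tcp_rot: [-90.0, 44.0, -5.1]
wrist_force: [-0.2, -0.4, 0.0]
opening: 0.0857
```

```bash
python3 st.py; python3 ft.py; python3 look.py t18
```

```text
t 34.2 pos [ 0.641 -0.026  0.013] q [ -1.  -16.8 -49.7  11.3  -2.9   2.8] F [-0.2 -0.4  0. ] open 0.0857
[[ 0.716 -0.692  0.088]
 [-0.063  0.061  0.996]
 [-0.695 -0.719 -0.   ]]  cam z [ 0.489 -0.012  0.058] zyaw 84.95 tilt 45.96
t 34.2 pos [ 0.641 -0.026  0.013] F [-0.2 -0.4  0. ] roll torque about fwd -0.046 T [0.007 0.596 0.021] zz -0.0003
top panel [675.2 -29.2] [204.  124.6] 85.19
[[604.5999755859375, -125.5999984741211], [728.7999877929688, -136.0], [745.9000244140625, 67.19999694824219], [621.7000122070312, 77.69999694824219]]
```

Emit:
carry_out:
  increments:
    - [0,0,0,-7,6.8,0,100]
    - [0,0,0,-14.3,13.9,0,100]
    - [0,0,0,-14.3,13.9,0,100]
    - [0,0,0,-14.3,13.9,0,100]
    - [0,0,0,-14.3,13.9,0,100]
    - [0,0,8,-8,7,0,100]
    - [0,0,8,-8,7,0,100]
    - [0,0,8,-20,5,0,100]
    - [0,0,8,-20,5,0,100]
    - [0,0,0,-40,0,0,100]
    - [0,0,0,-40,0,0,100]
    - [0,0,0,0,0,0,100]

```text
time: 35.75
ee_pos: [0.4863, -0.0122, 0.1266]
tcp_rot: [-90.0, 75.8, -5.0]
wrist_force: [0.1, 0.3, -0.6]
opening: 0.0854
```

```bash
python3 st.py
python3 - <<'E'
from h import *
for n,b in(("top",(130,60)),("scene",(190,190))):
    im=vision.camera(n);cv2.imwrite(f"pics/{n}19.png",np.clip(im[:,:,::-1]*1.6,0,255).astype(np.uint8))
    r,bb,m=panel(n,im);print(n,np.round(r[0],1),np.round(r[1],1),round(r[2],2))
im=cv2.imread("pics/scene19.png")
cv2.imwrite("pics/s19z.png",cv2.resize(im[170:390,220:460],None,fx=2.7,fy=2.7,interpolation=cv2.INTER_CUBIC))
E
```

```text
t 35.75 pos [ 0.486 -0.012  0.127] q [ -0.8 -19.2 -24.7  70.4  -1.    4.1] F [ 0.1  0.3 -0.6] open 0.0854
[[ 0.244 -0.966  0.088]
 [-0.022  0.085  0.996]
 [-0.97  -0.245  0.   ]]  cam z [ 0.381 -0.003  0.247] zyaw 84.95 tilt 14.18
top [675.4 -29.1] [204.1 123.5] 84.98
scene [675.4 -31.7] [203.3 122.5] 85.21
```

View pics/top19.png

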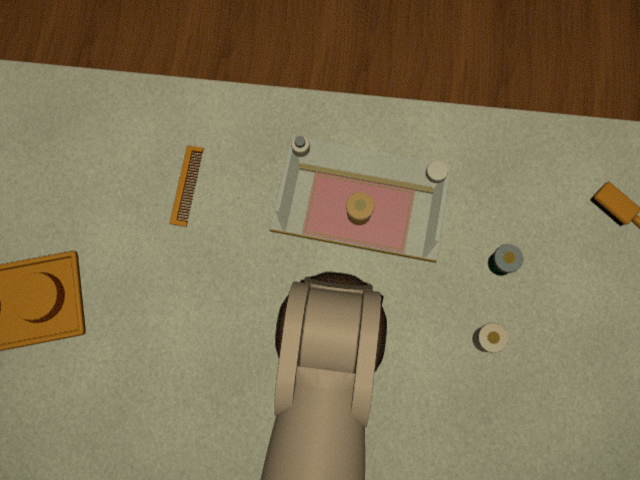

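View pics/s19z.png

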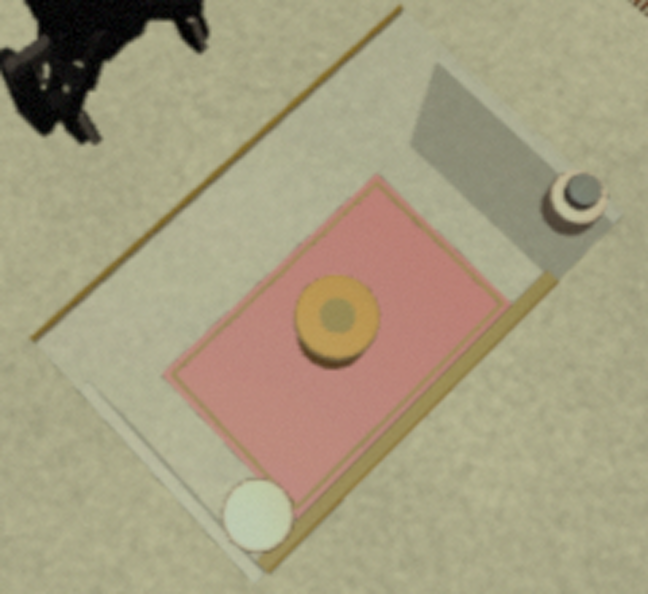

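Both views show the panel flush with the brass bar, centre about (675, -30) mm against home at (676, -31). The jar is upright near the panel's centre, the bystanders are at their original pixels (492,338), (508,258) and (187,186), and the gripper is clear. Handing in.

```bash
python3 -c "
from workcell import job_done
print(job_done())"
```

```text
the job is handed in; nothing more can be done
None
```

I slid the panel out, stood the amber jar on it, pushed both back against the brass stop bar and let go. I handed in at about 36 s of the 72 s allowed; no verdict was reported.

- **What went wrong on the way:** On the first drag only one fingertip was carrying the load, so the panel swung round to about -28°. I lifted off, balanced the two fingers using the wrist moment, and dragged it out square, to about 164 mm in front of the riser's origin.
- **Jar:** I gripped it by the lid and set it down with light contact at about (-7, -1) mm on the panel. I then slid the panel home in two presses of about 11 N. It touched the bar with about 12 N of horizontal force.
- **Final position:** After I lifted clear, the two cameras put the panel's centre at (675, -29) and (675, -32) mm, against a home position of (676, -31) mm. Its angle matched the riser's within about 0.5°.
- **Everything else:** The jar looked upright on the panel in both views, the other jars and the comb were at their starting pixels, and the wrist force was about zero with the gripper well clear.
- **Checks that disagreed:** The colour-mask rectangle measured the panel about 15 mm too small because it cut off the border. I used hand-read corners for the earlier panel positions. The final check relied only on the mask's centre and angle.

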